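# Fetch the wire spool from a latched findings tray with the pull hook

### The job

Take the pull hook off its rest, push its prong down the small release hole in the cabinet's roof until the upper tray springs loose, then hook the prong into the finger hole of the tray's pull tab and draw the tray fully out. Lay the hook back on its rest, then lift the wire spool out of the tray and set it down upright in the middle of the cork mat without dropping it. Leave the tray open, and leave the two thread cones where they stand.

Things in the scene. Friction and masses are not known exactly. Their poses are not given: they have to be found in the camera images.
- cabinet: grey metal cabinet fixed to the table, 200 (x) x 240 (y) x 130 (z) mm, two white fronts one above the other. Origin: centre of its underside. Its front faces its own -x (towards the robot, turned by the cabinet's yaw), z up. Only the upper tray moves; the lower front is fixed. The tray lies right of centre (y from -90 to +60 mm); the catch sits in the closed bay left of it (+y)
- release_hole (a point): centre of the mouth of the 18 mm square release hole in the cabinet's roof, black-rimmed, at (-65, 90, 130) mm in the cabinet frame. The roof is 6 mm thick. Its sides lie along the cabinet's axes. 10 mm below the mouth lies the pad of a hidden spring catch
- catch (a joint): how far the hidden catch is pressed down, m: 0 at rest, stop at 0.012. It lets the tray go at about 0.008 (something pushed about 18 mm below the roof; 22 mm reaches the stop); spring force about 1.6 N at the start and 4 N at the stop; it springs back up when let go
- tray (a joint): how far the upper tray has slid out along the cabinet's -x, m: 0 shut and latched, stop at 0.115 (fully out). When the catch is pressed, an ejector spring pops it out about 0.02 to 0.035; after that it slides with about 1.5 N of friction and stays where it is left
- finger_hole (a point): centre, on the upper face, of the 24 mm square finger hole in the steel pull tab; moves with the tray, axes as the cabinet's, at (-130, -15, 110) mm in the cabinet frame when shut. The level tab is 64 mm wide (y), 5 mm thick, stands 44 mm out from the tray's white front; its outer bar beyond the hole (-x side) is 8 mm wide; 45 mm of free space or more lies below the hole
- hook: pull hook: dark wooden handle 110 x 16 x 22 mm (long, wide, high) along its own x; from its +x end a steel rod of 8 mm diameter runs on and turns straight down at x = 90 mm. Origin: centre of the handle's underside, z up; the handle's middle is at z = 11 mm. Mass about 140 g. It lies level in the rest with the prong hanging down
- hook_tip (a point): rounded lower end of the prong (8 mm diameter), at (90, 0, -49) mm in the hook's frame
- rest: wooden hook rest fixed to the table: base 130 x 70 mm and two posts 14 mm thick at x = -42 and +42 mm, 68 mm high to their saddles, with 10 mm cheeks 24 mm apart (y) that keep the handle from rolling off. Between the posts 70 mm are free for fingers. Origin: centre of the underside. At the start the hook lies along the rest's x direction, its handle's underside at z = 68 mm and its origin within 8 mm of the rest's in x
- spool: wire spool standing upright: two flanges of 56 mm diameter, 5 mm thick, copper-coloured wire (46 mm diameter) between, 50 mm high over all, about 250 g. Origin: centre of the underside. It starts hidden in the shut tray, about 55 mm behind the tray's front, and rides with it. The tray's inner floor is 70 mm above the table, its low walls reach 98 mm, the front reaches 122 mm; inside 172 (x) x 144 (y) mm
- mat: square cork mat fixed to the table, 140 x 140 x 5 mm. Origin: centre of its underside; its top is at z = 5 mm
- cone_a: bystander: dark red thread cone, 72 mm wide, 165 mm tall. Origin: centre of its foot
- cone_b: bystander: black thread cone, 72 mm wide, 165 mm tall. Origin: centre of its foot
There are look-alikes about, which are no part of the job. What is shaped like the mat but green or white is not meant. What is meant by the hook is not orange, and is the larger of those in its own colour.

How it is judged:
By the outcome, as a careful person would: the job done as asked, in the order asked, and still so for the second after the job is handed in, with the robot touching nothing.
It also fails if it takes over 72 s, if anything falls off the work surface, if the arm or the gripper's body presses on something with over 40 N, if the wrist force passes 120 N, or if a joint passes its speed limit or range.

### The arm

A 6-joint arm with a two-finger parallel gripper is mounted at the origin on the work surface. World frame = base frame: x ahead of the robot, y to its left, z up, the work surface at z = 0. Lengths are in mm, angles in rad, forces in N, time in s.
With the tool pointing down it reaches from about 275 to 750 mm from the base axis. Payload 10.2 kg.
Tool frame: the origin (TCP) lies at the very end of the fingers, on their centre line; the grasp point (between the pads) lies 19 mm behind it; z points along the fingers, y is the direction in which the jaws open and shut (so a half turn about z gives the same grasp; the last joint's range is limited). The gripper opens to 85 mm and grips with 20 to 120 N. Pads are 22 mm wide; open, the fingers measure 114 mm over their backs; the gripper's body (76 mm by 85 mm) begins 54 mm behind the grasp point. The pads swing forward as they close: fully open they stand 13 mm farther back than shut.
Start: joints at [-1.448, 0.313, 1.498, -0, 1.331, -0.223], TCP at [177.936, -493.933, 231.294] pointing down, gripper open.
Joint ranges: [-2.94, 2.94], [-0.97, 2.17], [0.19, 2.56], [-1.23, 4.37], [0.02, 3.11], [-2.88, 2.88]. Speed limits (rad/s): [2.39, 2.39, 3.01, 3.14, 3.14, 3.14].

### API

Orientations are given as a unit quaternion [w, x, y, z].
In Python, from rig import sensors, imaging, ctrl gives the robot as it stands.
- The arm moves only by the shell command python3 -m creep 'ROWS' [FORCE]. ROWS is JSON, a list of rows, each an object with "grip": the finger opening in mm, from 0 to 85.4; "linear": the shift along the tool's x, y, z in mm, a list of three; "rot": the turn, a rotation vector about the tool's x, y, z in rad, a list of three. A call has 1 to 12 rows; each row shifts and turns the commanded pose from where the row before left it, along the tool's axes as they then stand; what a row does not reach is not made up. A row lasts 1/12 s, in which the tool goes at most 41.7 mm and 7.16 degrees, less where a joint would pass 70% of its speed; a pose out of reach is approached as far as the arm can. A call with a gripper value outside its range is refused whole. The fingers move at their own pace and stop on an object; FORCE is the grip in N (left out, the last holds). Time passes only in rows, so rows that do not move let the fingers close. It gives the time, the measured TCP pose, the force and the opening at its end, in the units of the state.
- sensors.sense(): the state, without advancing time (a new reading comes with each control period).
- imaging.capture(name): name is "scene" or "side" or "wrist"; returns (picture, depth): 384x512x3 uint8, red, green, blue; 384x512 float32, mm along the optical axis (not along the pixel's ray), 0 where there is no reading.
- imaging.camera_params(name): a dict with "intrinsics" (3x3 intrinsics, pixels), "R" (3x3) and "t" (3): a world point X has camera coordinates R X + t. Camera axes: x right, y down, z forward; pixel columns grow to the right and rows downward; lengths in mm; the calibration is good to about 2 mm. A picture is of the moment at which its call begins: read the wrist's pose just before it. camera_params takes no time and is no camera call; for the wrist camera it gives the pose at the moment of the call.
- ctrl.finish_job(): hands the job in, once; it reports no verdict.
The state is a dict: "time_s": time; "joints": joint angles; "dq": joint speeds; "tau": joint torques, N m; "eef_pos": TCP position; "ee_rot": TCP orientation; "force": force on the tool from outside, world axes, zero at the start; "wrist_torque": the same for the moment, N m; "grip_width": opening from 0.0 (shut) to 1.0 (fully open).
Only numpy, scipy, OpenCV 4.12 (cv2) and the standard library are available. Lean on these libraries where they do the work, as an engineer would, in place of code of your own. Each camera call takes 0.05 s, during which the arm holds its last target.

## Working session

There is one attempt and no reset: what is moved stays moved. The work goes in short steps, Python scripts to look and compute and a shell command to move; the robot and the scene stay as the last step left them, time stands still between calls to the robot, and variables do not carry over. Pictures are saved under pics/ and viewed, and the job is handed in when it is done.

```bash
ls; mkdir -p pics
python3 - <<'E'
from rig import sensors, imaging
import cv2, numpy as np
print(sensors.sense())
for n in ("scene","side","wrist"):
    p=imaging.camera_params(n)
    im,d=imaging.capture(n)
    cv2.imwrite(f"pics/{n}0.png",im[:,:,::-1]); np.savez(f"pics/{n}0.npz",im=im,d=d,K=p["intrinsics"],R=p["R"],t=p["t"])
    print(n,np.round(p["intrinsics"],1).tolist(),np.round(p["R"],3).tolist(),np.round(p["t"],1))
E
```

```text
pics
{'time_s': 0.0, 'joints': array([-1.44842409e+00,  3.13484785e-01,  1.49844245e+00,  6.03933058e-06,
        1.33099085e+00, -2.23404536e-01]), 'dq': array([ 1.07130006e-03, -1.77920455e-03,  9.94017929e-06,  1.57406633e-03,
       -5.45200449e-04,  6.43489023e-04]), 'tau': array([ 1.30491761e-03, -4.12268543e+01, -2.59734017e+01,  5.92960689e-06,
        4.27687308e-03,  3.31429817e-05]), 'eef_pos': array([ 177.89276786, -493.67100521,  230.71525429]), 'ee_rot': array([-6.61724401e-04,  9.85091899e-01,  1.72027645e-01,  3.63927568e-05]), 'force': array([-0.23277099, -0.45355018,  0.11048744]), 'wrist_torque': array([-0.00197235,  0.00787086, -0.0554597 ]), 'grip_width': 0.9956939001034691}
scene [[364.8, 0.0, 256.3], [0.0, 364.8, 192.0], [0.0, 0.0, 1.0]] [[0.091, 0.996, -0.007], [0.801, -0.077, -0.594], [-0.592, 0.048, -0.805]] [ -32.8 -362.2 1525.5]
side [[398.2, 0.0, 247.2], [0.0, 398.2, 186.9], [0.0, 0.0, 1.0]] [[0.94, 0.341, -0.011], [0.224, -0.641, -0.734], [-0.258, 0.687, -0.679]] [-519.5  -54.3 1318.9]
wrist [[309.0, 0.0, 259.6], [0.0, 309.0, 188.4], [0.0, 0.0, 1.0]] [[0.34, -0.941, -0.001], [-0.902, -0.326, 0.284], [-0.267, -0.095, -0.959]] [-525.1  -36.2  379.7]
```

View pics/scene0.png

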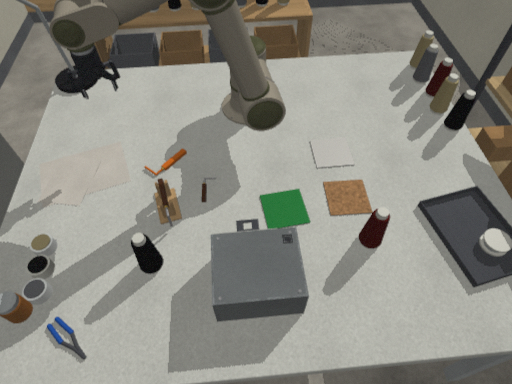

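View pics/side0.png

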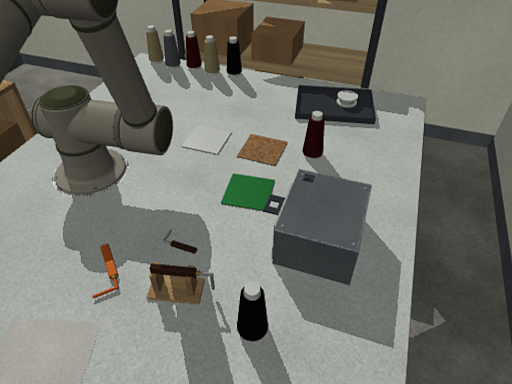

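View pics/wrist0.png

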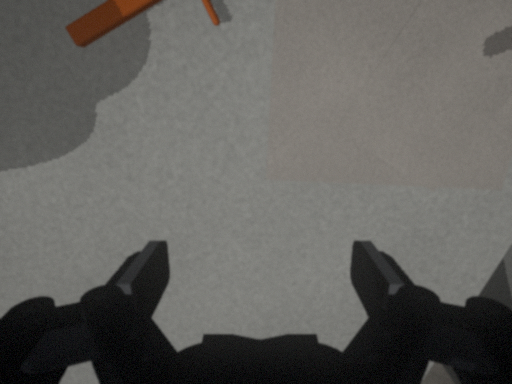

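The scene view shows the cabinet at about (257,270), its release hole at (287,238) and its tab at (247,226). The dark hook is on its rest at (167,195), with a smaller dark hook at (205,190) and an orange one at (168,160). The cork mat is at (347,197). I'll enlarge the regions that matter.

```bash
cat > h.py <<'E'
import numpy as np, cv2
def load(f):
    z=np.load(f); return {k:z[k] for k in z.files}
def unproj(c,u,v,d=None):
    if d is None: d=float(c['d'][int(round(v)),int(round(u))])
    K=c['K']; p=np.array([(u-K[0,2])/K[0,0],(v-K[1,2])/K[1,1],1])*d
    return c['R'].T@(p-c['t'])
def atz(c,u,v,z):
    K=c['K']; r=c['R'].T@np.array([(u-K[0,2])/K[0,0],(v-K[1,2])/K[1,1],1]); o=-c['R'].T@c['t']
    return o+r*(z-o[2])/r[2]
def proj(c,X):
    q=c['R']@np.array(X)+c['t']; K=c['K']; return K[0,0]*q[0]/q[2]+K[0,2],K[1,1]*q[1]/q[2]+K[1,2]
def tri(obs):
    A=np.zeros((3,3));b=np.zeros(3)
    for c,u,v in obs:
        K=c['K']; r=c['R'].T@np.array([(u-K[0,2])/K[0,0],(v-K[1,2])/K[1,1],1]); r/=np.linalg.norm(r); o=-c['R'].T@c['t']
        P=np.eye(3)-np.outer(r,r);A+=P;b+=P@o
    X=np.linalg.solve(A,b); return X,[np.hypot(*(np.array(proj(c,X))-(u,v))) for c,u,v in obs]
def crop(c,u0,v0,w,h,s,f):
    im=cv2.resize(c['im'][v0:v0+h,u0:u0+w][:,:,::-1],None,fx=s,fy=s,interpolation=cv2.INTER_CUBIC)
    for i in range(0,w,10): cv2.line(im,(i*s,0),(i*s,6 if i%50 else 14),(0,255,255),1); cv2.putText(im,str(u0+i),(i*s,24),0,.35,(0,255,255),1) if i%20==0 else 0
    for i in range(0,h,10): cv2.line(im,(0,i*s),(6,i*s),(0,255,255),1); cv2.putText(im,str(v0+i),(8,i*s+4),0,.35,(0,255,255),1) if i%20==0 else 0
    cv2.imwrite(f,im)
def shot(n,tag):
    from rig import imaging
    p=imaging.camera_params(n); im,d=imaging.capture(n)
    np.savez(f"pics/{n}{tag}.npz",im=im,d=d,K=p["intrinsics"],R=p["R"],t=p["t"]); cv2.imwrite(f"pics/{n}{tag}.png",im[:,:,::-1])
    return load(f"pics/{n}{tag}.npz")
E
python3 - <<'E'
from h import *
s=load('pics/scene0.npz'); d=load('pics/side0.npz')
crop(s,195,205,125,120,6,'pics/c1.png'); crop(d,215,155,165,130,4,'pics/c2.png')
crop(s,135,140,90,95,6,'pics/c3.png'); crop(d,130,225,100,85,7,'pics/c4.png')
E
```

```text
(no output)
```

View pics/c1.png

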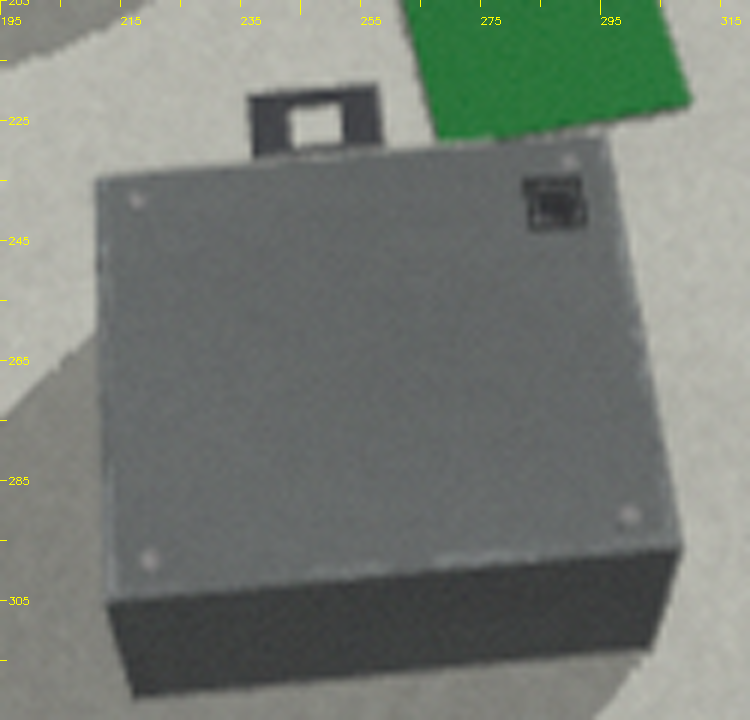

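View pics/c2.png

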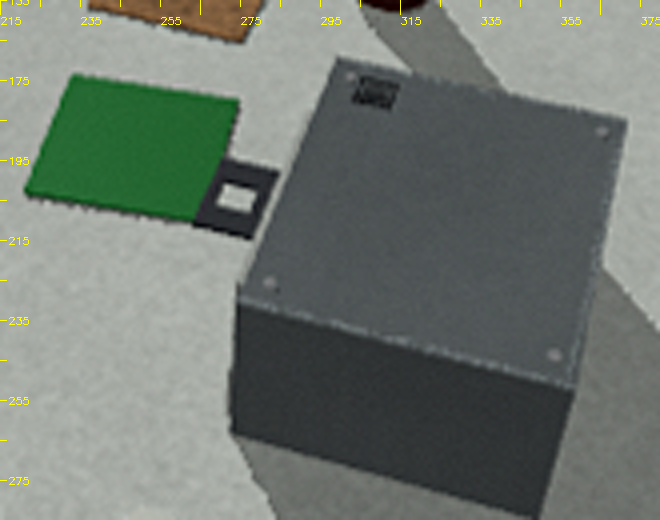

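View pics/c3.png

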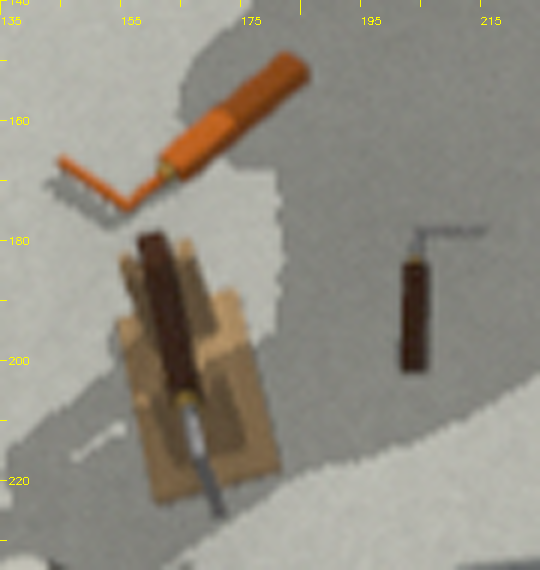

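View pics/c4.png

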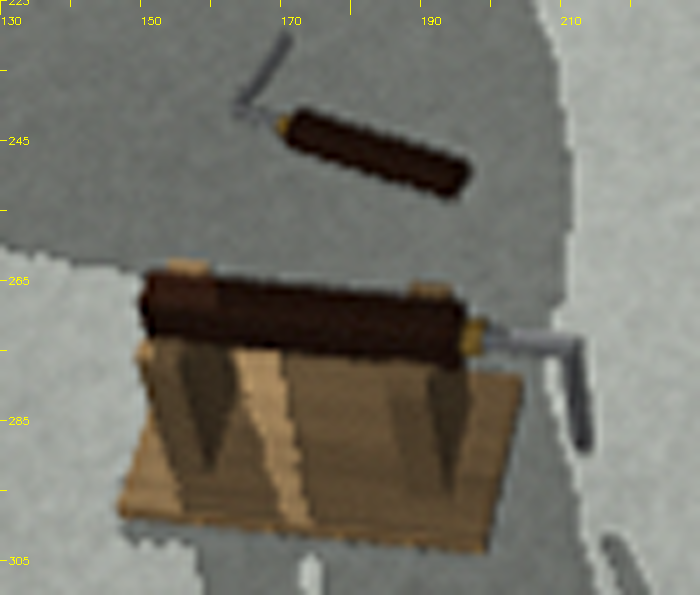

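Run:
```python
from h import *
np.set_printoptions(precision=1,suppress=True)
s=load('pics/scene0.npz'); d=load('pics/side0.npz')
pts={'FR':((211,234.8),(274.5,229.25)),'FL':((296.2,228),(299.25,169.5)),'BL':((308.5,295.8),(371.75,185)),'BR':((213,305.5),(358.75,251.75)),
'hole':((287.5,239),(309,178)),'fh':((247.5,226),(274.25,204.25)),'ferr':((166.3,206.3),(197.9,272.9)),'tip':((171.7,225.8),(213.6,289))}
for k,(a,b) in pts.items():
    a=(a[0]-.5,a[1]-.5);b=(b[0]-.5,b[1]-.5)
    X,e=tri([(s,*a),(d,*b)]); print(k,X,np.round(e,2),'depth',unproj(s,*a),unproj(d,*b))
# depth clouds
for n,c in(('s',s),('d',d)):
    v,u=np.mgrid[0:384,0:512]; K=c['K']; z=c['d']; P=np.stack([(u-K[0,2])/K[0,0]*z,(v-K[1,2])/K[1,1]*z,z],-1)
    W=(P-c['t'])@c['R']; im=c['im'].astype(int); hsv=cv2.cvtColor(c['im'],cv2.COLOR_RGB2HSV)
    # mat
    m=(W[...,2]<25)&(hsv[...,1]>100)&(hsv[...,0]<25)&(hsv[...,0]>5)
    box=(slice(175,220),slice(318,378)) if n=='s' else (slice(128,170),slice(232,292))
    mm=np.zeros_like(m); mm[box]=m[box]
    cn,_=cv2.findContours(mm.astype(np.uint8),0,2); cn=max(cn,key=cv2.contourArea); r=cv2.minAreaRect(cn)
    p4=cv2.approxPolyDP(cn,5,True)[:,0]; print('mat',n,mm.sum(),[atz(c,*q,5.)[:2] for q in p4])
    W2=W[mm]; print(W2.mean(0), [atz(c,*np.argwhere(mm).mean(0)[::-1],5.)])
    # roof
    m=(W[...,2]>120)&(W[...,2]<140)&(W[...,0]>400)
    R=W[m]; ra=cv2.minAreaRect(R[:,:2].astype(np.float32)); print('roof',n,ra,R[:,2].mean())
    # handle dark above z 60
    m=(W[...,2]>78)&(W[...,2]<105)&(im.sum(-1)<140)
    box=(slice(175,210),slice(150,175)) if n=='s' else (slice(260,282),slice(148,200))
    mm=np.zeros_like(m); mm[box]=m[box]; R=W[mm]; ra=cv2.minAreaRect(R[:,:2].astype(np.float32)); print('handle',n,ra,np.percentile(R[:,2],[5,50,95]),mm.sum())
```

```text
FR [ 679.4 -155.1  131.8] [0.5 0.6] depth [ 603.3 -168.4   -0.8] [ 677.8 -152.7  130. ]
FL [678.   83.5 127.4] [0.3 0.3] depth [679.9  82.9 129. ] [678.   80.5 130.6]
BL [876.3  83.1 129.4] [0.1 0.1] depth [875.3  83.6 126.1] [876.1  82.4 130.1]
BR [ 877.7 -153.7  129.2] [0.4 0.5] depth [ 878.9 -154.   129.6] [ 876.8 -153.2  129.4]
hole [712.6  53.7 130.8] [0.2 0.2] depth [705.7  55.3 116.9] [710.3  65.4 121. ]
fh [647.3 -52.1 108.3] [0.2 0.2] depth [584.2 -50.3   3.2] [619.1  49.7   2.8]
ferr [ 538.1 -296.7   81. ] [0.4 0.5] depth [ 540.9 -295.1   86.8] [ 540.7 -299.7   84.8]
tip [ 571.  -290.    20.3] [0. 0.] depth [ 575.1 -288.6   26.8] [ 572.6 -292.9   25.4]
mat s 1298 [array([438., 362.]), array([434.3, 231.2]), array([567.7, 227.3]), array([568.6, 360.9])]
[504.3 294.9   4. ] [array([505.7, 294.4,   5. ])]
roof s ((775.4650268554688, -8.4178466796875), (212.76129150390625, 711.2344360351562), 1.8010215759277344) 129.11366331837598
handle s ((495.5311279296875, -305.7462463378906), (86.47351837158203, 14.965290069580078), 13.563485145568848) [85.9 88.9 91.8] 102
mat d 947 [array([431.7, 230.6]), array([568.6, 227. ]), array([569.5, 357.2]), array([434.3, 355.6])]
[502.5 288.5   5.9] [array([502.4, 288.9,   5. ])]
roof d ((855.3206176757812, 742.4323120117188), (2240.23388671875, 506.016357421875), 75.06607055664062) 130.12272591033334
handle d ((484.1278076171875, -311.9873046875), (108.21251678466797, 19.348541259765625), 14.14452838897705) [79.2 89.  91.7] 360
```

```bash
cat > go.py <<'E'
import sys,numpy as np
from scipy.spatial.transform import Rotation as Rn
from rig import sensors
np.set_printoptions(precision=2,suppress=True)
def st():
    s=sensors.sense(); q=s['ee_rot']; return s,Rn.from_quat([q[1],q[2],q[3],q[0]])
def rel(target,yaw=None):
    s,R=st(); 
    print('t',round(s['time_s'],2),'pos',s['eef_pos'],'xaxis yaw',np.degrees(np.arctan2(*R.as_matrix()[[1,0],0])),'z',R.as_matrix()[:,2],'F',s['force'],'g',round(s['grip_width']*85.4,1))
    if target is not None:
        print('tool shift',R.inv().apply(np.array(target)-s['eef_pos']))
    if yaw is not None:
        T=Rn.from_matrix(np.array([[np.cos(yaw),np.sin(yaw),0],[np.sin(yaw),-np.cos(yaw),0],[0,0,-1]]))
        print('rotvec',(R.inv()*T).as_rotvec(), 'shift in target frame', T.inv().apply(np.array(target)-s['eef_pos']))
if __name__=='__main__':
    a=[float(x) for x in sys.argv[1:]]
    rel(a[:3] if len(a)>=3 else None, np.radians(a[3]) if len(a)>3 else None)
E
python3 go.py 430 -326 200 14
python3 - <<'E'
from h import *
np.set_printoptions(precision=1,suppress=True)
w=load('pics/wrist0.npz'); print('campos',-w['R'].T@w['t'],w['R'][2])
s=load('pics/scene0.npz')
print(unproj(s,150,258),unproj(s,140,240),unproj(s,374,235),unproj(s,381,213))
E
```

```text
t 0.15 pos [ 177.89 -493.74  230.89] xaxis yaw 19.80910730946404 z [-0.  0. -1.] F [ 0.24 -0.47 -0.17] g 85.0
tool shift [294.03 -72.35  31.02]
rotvec [-0.  -0.   0.1] shift in target frame [ 285.21 -101.77   30.89]
campos [ 247.  -469.5  373.8] [-0.3 -0.1 -1. ]
[ 715.3 -328.7   88.6] [ 699.  -338.3  163.5] [699.4 313.4  82.5] [676.4 318.8 163.6]
```

```bash
python3 -m creep '[{"grip":85,"linear":[14,-5,0],"rot":[0,0,0.1]},{"grip":85,"linear":[27,-10,1],"rot":[0,0,0]},{"grip":85,"linear":[28,-10,1],"rot":[0,0,0]},{"grip":85,"linear":[28,-10,1],"rot":[0,0,0]},{"grip":85,"linear":[28,-10,1],"rot":[0,0,0]},{"grip":85,"linear":[28,-10,1],"rot":[0,0,0]},{"grip":85,"linear":[28,-10,1],"rot":[0,0,0]},{"grip":85,"linear":[28,-10,1],"rot":[0,0,0]},{"grip":85,"linear":[28,-10,1],"rot":[0,0,0]},{"grip":85,"linear":[25,-9,0],"rot":[0,0,0]},{"grip":85,"linear":[20,-7,0],"rot":[0,0,0]},{"grip":85,"linear":[0,0,0],"rot":[0,0,0]}]'
python3 - <<'E'
from h import *
shot('wrist','1')
E
python3 go.py 495.7 -309 60 14
```

```text
time_s: 1.15
eef_pos: [428.3, -324.0, 223.0]
ee_rot: [-0.0, 0.992, 0.124, 0.0]
force: [0.7, -0.4, 0.2]
grip_width: 0.997
t 1.2 pos [ 426.91 -325.11  222.96] xaxis yaw 14.237958129822218 z [-0.  0. -1.] F [-0.53 -0.75 -0.08] g 85.3
tool shift [ 70.67   1.4  162.95]
rotvec [-0.  0.  0.] shift in target frame [ 70.64   1.01 162.96]
```

View pics/wrist1.png

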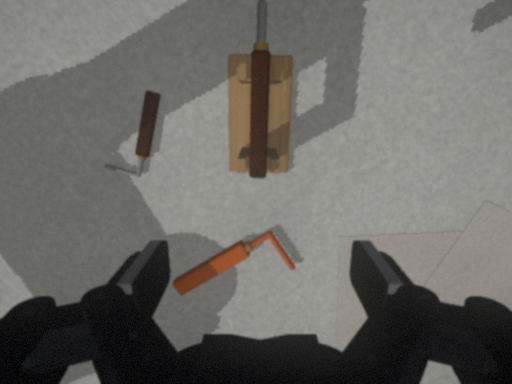

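The handle runs from (258,177) to (261,50), and the rest base from (229,55) to (291,172). It lines up with the tool's axis.

Run:
```python
from h import *
np.set_printoptions(precision=1,suppress=True)
c=load('pics/wrist1.npz'); crop(c,200,0,120,190,4,'pics/c5.png')
for u,v in((259,176.5),(259,52)): print(atz(c,u,v,90.), unproj(c,u,v-(3 if v>100 else -3)))
for u,v in((229,55),(292,55),(229,171),(290,173)): print('base',atz(c,u,v,10.),unproj(c,u+(3 if u<250 else -3),v+(-3 if v>100 else 3)))
```

```text
[ 431.3 -323.    90. ] [ 434.4 -322.2   91.8]
[ 533.7 -296.9   90. ] [ 531.5 -297.5   90.3]
base [ 532.9 -263.9   10. ] [ 531.1 -267.4    7.4]
base [ 549.5 -328.9   10. ] [ 546.1 -326.8    8.1]
base [ 409.2 -291.8   10. ] [ 413.2 -294.4    8.2]
base [ 424.7 -362.3   10. ] [ 426.8 -358.3    7.2]
```

View pics/c5.png

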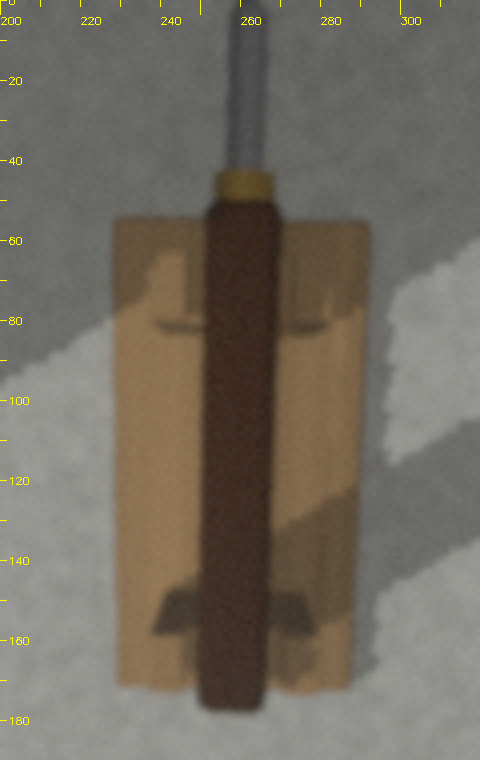

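```bash
python3 -m creep '[{"grip":85,"linear":[20,0,5],"rot":[0,0,0]},{"grip":85,"linear":[25,0,15],"rot":[0,0,0]},{"grip":85,"linear":[25,0,20],"rot":[0,0,0]},{"grip":85,"linear":[0,0,25],"rot":[0,0,0]},{"grip":85,"linear":[0,0,25],"rot":[0,0,0]},{"grip":85,"linear":[0,0,25],"rot":[0,0,0]},{"grip":85,"linear":[0,0,20],"rot":[0,0,0]},{"grip":85,"linear":[0,0,15],"rot":[0,0,0]},{"grip":85,"linear":[0,0,13],"rot":[0,0,0]},{"grip":85,"linear":[0,0,0],"rot":[0,0,0]}]' 120
python3 go.py 494.5 -307.5 60 14.3
```

```text
time_s: 2.03
eef_pos: [492.0, -309.0, 57.7]
ee_rot: [-0.002, 0.993, 0.122, -0.002]
force: [0.2, 0.2, -0.1]
grip_width: 0.99
t 2.03 pos [ 492.01 -309.02   57.69] xaxis yaw 14.018806644742439 z [-0.  0. -1.] F [ 0.22  0.24 -0.07] g 84.6
tool shift [ 2.77 -0.88 -2.31]
rotvec [-0.  0. -0.] shift in target frame [ 2.78 -0.86 -2.31]
```

```bash
python3 -m creep '[{"grip":0,"linear":[0,0,0],"rot":[0,0,0]},{"grip":0,"linear":[0,0,0],"rot":[0,0,0]},{"grip":0,"linear":[0,0,0],"rot":[0,0,0]},{"grip":0,"linear":[0,0,0],"rot":[0,0,0]},{"grip":0,"linear":[0,0,0],"rot":[0,0,0]},{"grip":0,"linear":[0,0,0],"rot":[0,0,0]},{"grip":0,"linear":[0,0,0],"rot":[0,0,0]},{"grip":0,"linear":[0,0,0],"rot":[0,0,0]}]' 120
python3 go.py 494.5 -307.5 60 14.3
```

```text
time_s: 2.7
eef_pos: [494.2, -309.4, 61.1]
ee_rot: [0.0, 0.992, 0.123, 0.0]
force: [-1.1, -0.1, 6.0]
grip_width: 0.163
t 2.7 pos [ 494.18 -309.36   61.08] xaxis yaw 14.084216857915811 z [ 0. -0. -1.] F [-1.05 -0.11  6.03] g 13.9
tool shift [ 0.76 -1.73  1.08]
rotvec [ 0. -0. -0.] shift in target frame [ 0.77 -1.72  1.08]
```

```bash
python3 -m creep '[{"grip":0,"linear":[0,0,-6],"rot":[0,0,0]},{"grip":0,"linear":[0,0,-12],"rot":[0,0,0]},{"grip":0,"linear":[0,0,-18],"rot":[0,0,0]},{"grip":0,"linear":[0,0,-20],"rot":[0,0,0]},{"grip":0,"linear":[0,0,-20],"rot":[0,0,0]},{"grip":0,"linear":[0,0,-20],"rot":[0,0,0]},{"grip":0,"linear":[0,0,-20],"rot":[0,0,0]},{"grip":0,"linear":[0,0,-12],"rot":[0,0,0]},{"grip":0,"linear":[0,0,-6],"rot":[0,0,0]},{"grip":0,"linear":[0,0,0],"rot":[0,0,0]},{"grip":0,"linear":[0,0,0],"rot":[0,0,0]}]'
python3 go.py
python3 - <<'E'
from h import *
for n,b in(('wrist',None),('side',(150,190,110,110,7)),('scene',(140,160,100,90,7))):
    c=shot(n,'2')
    if b: crop(c,*b,f'pics/c6{n}.png')
E
python3 go.py
```

```text
time_s: 3.62
eef_pos: [493.7, -308.9, 194.0]
ee_rot: [-0.0, 0.992, 0.123, -0.0]
force: [-0.0, -0.1, -1.2]
grip_width: 0.163
t 3.62 pos [ 493.69 -308.94  193.96] xaxis yaw 14.082896415032774 z [-0.  0. -1.] F [-0.04 -0.08 -1.15] g 13.9
t 3.77 pos [ 493.57 -308.85  193.27] xaxis yaw 14.08131726552533 z [-0.  0. -1.] F [-0.99 -0.36 -1.03] g 14.4
```

View pics/c6side.png

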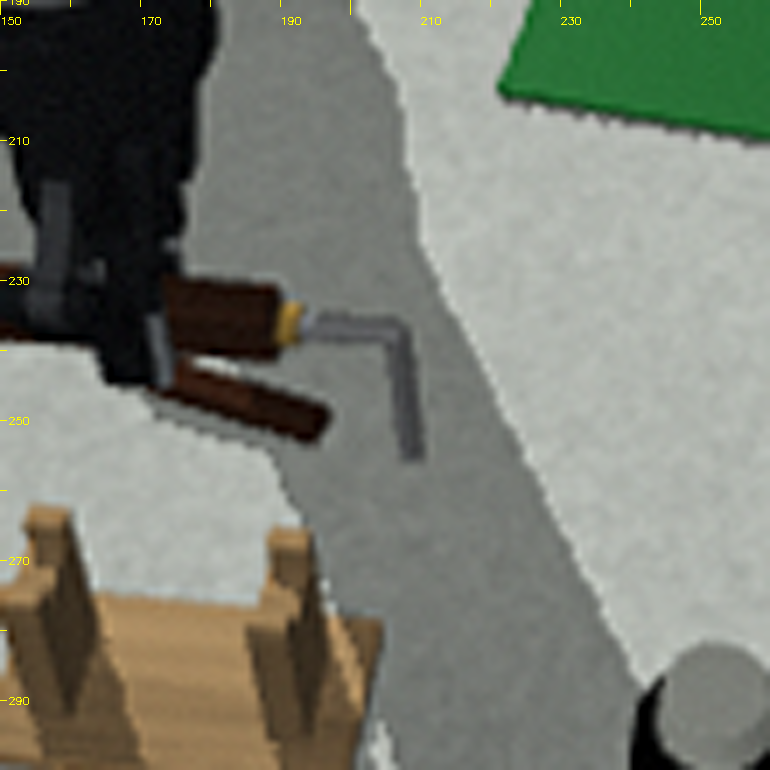

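View pics/c6scene.png

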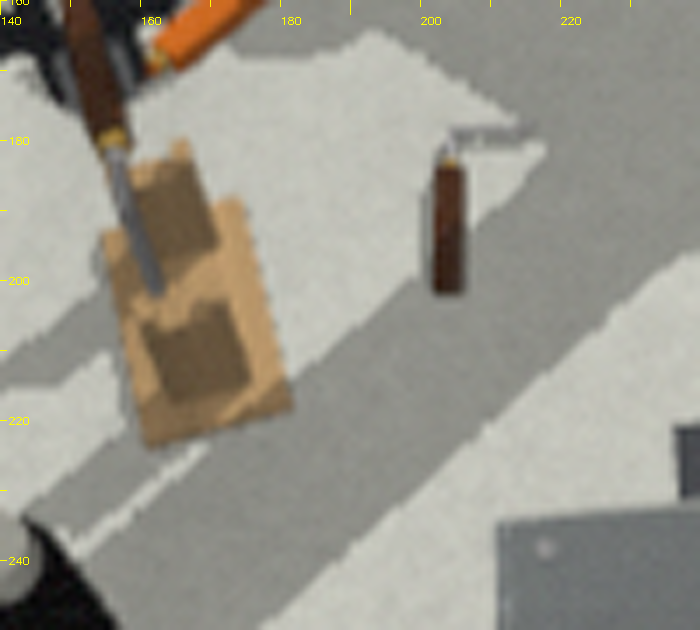

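View pics/wrist2.png

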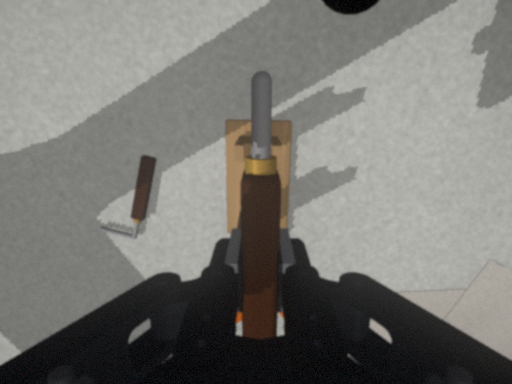

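The hook is held level, with its tip at side (209,255) and scene (162,201).

Run:
```python
from h import *
np.set_printoptions(precision=1,suppress=True)
s=load('pics/scene2.npz'); d=load('pics/side2.npz'); w=load('pics/wrist2.npz')
for a,b in (((162.1,201.4),(208.9,255)),((156.5,180),(191.5,236.5))):
    X,e=tri([(s,a[0]-.5,a[1]-.5),(d,b[0]-.5,b[1]-.5)]); print(X,e)
# prong bend top in wrist (262,72): elbow at z = handle mid; predicted
tcp=np.array([493.6,-308.9,193.3]); y=np.radians(14.1)
print('pred tip',tcp+np.array([78*np.cos(y),78*np.sin(y),19-11-49]))
print('wrist elbow top at z216', atz(w,262,77,tcp[2]+19+4.), atz(w,260,167,tcp[2]+19+10))
```

```text
[ 570.6 -291.6  154.5] [np.float64(0.03671775351590432), np.float64(0.048480272230201245)]
[ 537.4 -297.4  211. ] [np.float64(0.40683680121363336), np.float64(0.5456846518676367)]
pred tip [ 569.3 -289.9  152.3]
wrist elbow top at z216 [ 572.  -290.6  216.3] [ 540.3 -297.9  222.3]
```

```bash
python3 -m creep '[{"grip":0,"linear":[0,0,-4],"rot":[0,0,0.049]},{"grip":0,"linear":[0,0,-4],"rot":[0,0,0.049]},{"grip":0,"linear":[0,0,-4],"rot":[0,0,0.049]},{"grip":0,"linear":[0,0,-4],"rot":[0,0,0.049]},{"grip":0,"linear":[0,-5,-4],"rot":[0,0,0.05]},{"grip":0,"linear":[5,-15,0],"rot":[0,0,0]},{"grip":0,"linear":[10,-25,0],"rot":[0,0,0]},{"grip":0,"linear":[10,-30,0],"rot":[0,0,0]},{"grip":0,"linear":[10,-30,0],"rot":[0,0,0]},{"grip":0,"linear":[10,-30,0],"rot":[0,0,0]},{"grip":0,"linear":[10,-30,0],"rot":[0,0,0]},{"grip":0,"linear":[10,-30,0],"rot":[0,0,0]}]'
python3 -m creep '[{"grip":0,"linear":[10,-30,0],"rot":[0,0,0]},{"grip":0,"linear":[10,-30,0],"rot":[0,0,0]},{"grip":0,"linear":[10,-30,0],"rot":[0,0,0]},{"grip":0,"linear":[10,-25,0],"rot":[0,0,0]},{"grip":0,"linear":[10,-20,0],"rot":[0,0,0]},{"grip":0,"linear":[10,-15,0],"rot":[0,0,0]},{"grip":0,"linear":[10,-12,5],"rot":[0,0,0]},{"grip":0,"linear":[5,-7,5],"rot":[0,0,0]},{"grip":0,"linear":[0,0,5],"rot":[0,0,0]},{"grip":0,"linear":[0,0,5],"rot":[0,0,0]},{"grip":0,"linear":[0,0,0],"rot":[0,0,0]},{"grip":0,"linear":[0,0,0],"rot":[0,0,0]}]'
python3 go.py 633.9 55.3 190 0
```

```text
time_s: 4.77
eef_pos: [558.7, -112.5, 213.6]
ee_rot: [-0.0, 1.0, -0.0, -0.001]
force: [0.4, -1.5, -1.9]
grip_width: 0.165
time_s: 5.77
eef_pos: [633.3, 54.0, 194.0]
ee_rot: [0.0, 1.0, -0.001, -0.0]
force: [-0.1, -0.6, -1.2]
grip_width: 0.16
t 5.77 pos [633.33  53.97 194.03] xaxis yaw -0.0701783184155118 z [-0. -0. -1.] F [-0.12 -0.62 -1.19] g 13.7
tool shift [ 0.57 -1.33  4.03]
rotvec [ 0.  0. -0.] shift in target frame [ 0.57 -1.33  4.03]
```

Adjust by (0.5,-1.3), lower it a little, then look closely.

```bash
python3 -m creep '[{"grip":0,"linear":[0.6,-1.3,5],"rot":[0,0,0]},{"grip":0,"linear":[0,0,5],"rot":[0,0,0]},{"grip":0,"linear":[0,0,4],"rot":[0,0,0]},{"grip":0,"linear":[0,0,0],"rot":[0,0,0]}]'
python3 go.py
python3 - <<'E'
from h import *
c=shot('side','3');crop(c,270,130,80,75,8,'pics/c7side.png')
c=shot('scene','3');crop(c,250,190,80,75,8,'pics/c7scene.png')
c=shot('wrist','3')
E
```

```text
time_s: 6.1
eef_pos: [633.8, 56.0, 179.1]
ee_rot: [-0.0, 1.0, -0.0, -0.001]
force: [-0.4, -0.6, -1.8]
grip_width: 0.167
t 6.1 pos [633.84  56.05 179.1 ] xaxis yaw -0.019069045451242637 z [-0.  0. -1.] F [-0.4  -0.62 -1.77] g 14.3
```

View pics/c7side.png

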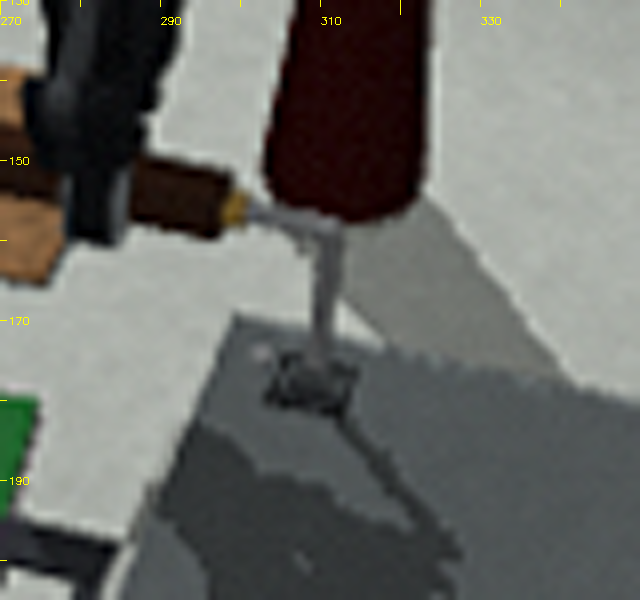

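View pics/c7scene.png

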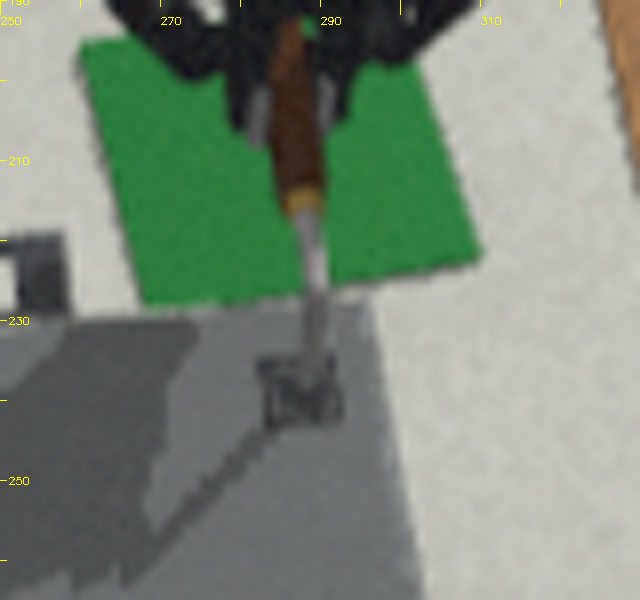

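View pics/wrist3.png

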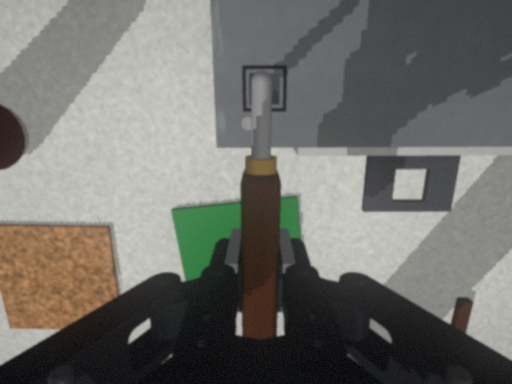

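The prong hovers over the hole: side tip at (310,176.5) against hole (309,178), scene tip at (289,237.5) against hole (287.6,239).

Run:
```python
from h import *
np.set_printoptions(precision=1,suppress=True)
s=load('pics/scene3.npz'); d=load('pics/side3.npz'); w=load('pics/wrist3.npz')
for a,b in (((289,237.5),(310,176.5)),((287.6,239.1),(309,178.1))):
    X,e=tri([(s,a[0]-.5,a[1]-.5),(d,b[0]-.5,b[1]-.5)]); print(X,e)
print('hole wrist',atz(w,264,88,130.))
```

```text
[712.9  57.1 135.3] [np.float64(0.4383486921198247), np.float64(0.4403638343009323)]
[712.6  54.  130.1] [np.float64(0.24407613255617897), np.float64(0.2457952347243349)]
hole wrist [712.7  53.3 130. ]
```

```bash
python3 -m creep '[{"grip":0,"linear":[0,1.5,3],"rot":[0,0,0]},{"grip":0,"linear":[0,0,5],"rot":[0,0,0]},{"grip":0,"linear":[0,0,5],"rot":[0,0,0]},{"grip":0,"linear":[0,0,0],"rot":[0,0,0]},{"grip":0,"linear":[0,0,0],"rot":[0,0,0]}]'
python3 -m creep '[{"grip":0,"linear":[0,0,4],"rot":[0,0,0]},{"grip":0,"linear":[0,0,4],"rot":[0,0,0]},{"grip":0,"linear":[0,0,4],"rot":[0,0,0]},{"grip":0,"linear":[0,0,3],"rot":[0,0,0]},{"grip":0,"linear":[0,0,0],"rot":[0,0,0]},{"grip":0,"linear":[0,0,0],"rot":[0,0,0]}]'
python3 - <<'E'
from h import *
c=shot('side','4');crop(c,215,140,165,130,4,'pics/c8side.png')
c=shot('wrist','4')
E
```

```text
time_s: 6.67
eef_pos: [634.1, 54.6, 166.8]
ee_rot: [-0.0, 1.0, -0.0, -0.0]
force: [0.8, 0.2, -1.2]
grip_width: 0.165
time_s: 7.17
eef_pos: [634.3, 54.7, 152.2]
ee_rot: [-0.0, 1.0, -0.0, -0.0]
force: [-1.6, 0.7, 1.7]
grip_width: 0.168
```

View pics/c8side.png

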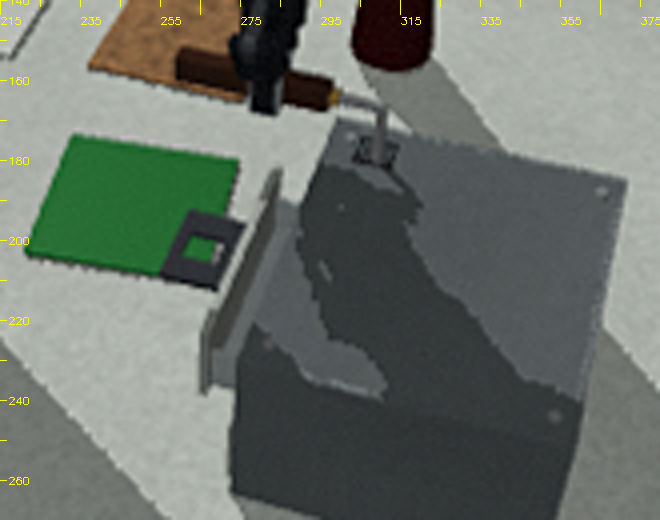

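View pics/wrist4.png

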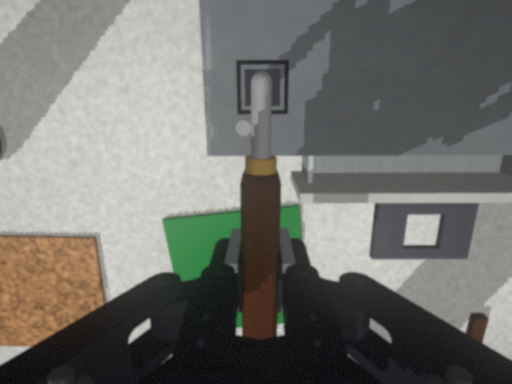

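The tray has sprung out. The finger hole is now at wrist (421,231) and side (266,202).

```bash
python3 -m creep '[{"grip":0,"linear":[0,0,-4],"rot":[0,0,0]},{"grip":0,"linear":[0,0,-8],"rot":[0,0,0]},{"grip":0,"linear":[0,0,-12],"rot":[0,0,0]},{"grip":0,"linear":[0,0,-14],"rot":[0,0,0]},{"grip":0,"linear":[0,0,-8],"rot":[0,0,0]},{"grip":0,"linear":[0,0,0],"rot":[0,0,0]},{"grip":0,"linear":[0,0,0],"rot":[0,0,0]}]'
python3 - <<'E'
from h import *
np.set_printoptions(precision=1,suppress=True)
w=load('pics/wrist4.npz'); print(atz(w,421.5,231,110.))
c=shot('side','5');crop(c,215,160,100,80,7,'pics/c9side.png')
c=shot('scene','5');crop(c,200,190,110,80,7,'pics/c9scene.png')
c=shot('wrist','5');crop(c,300,130,212,140,3,'pics/c9w.png')
E
python3 go.py
```

```text
time_s: 7.85
eef_pos: [634.3, 54.6, 198.3]
ee_rot: [0.0, 1.0, -0.0, 0.0]
force: [0.2, 0.8, -1.9]
grip_width: 0.168
[624. -51. 110.]
t 8.0 pos [633.95  54.64 197.29] xaxis yaw -0.01421261103319868 z [-0.  0. -1.] F [ 0.88  0.13 -1.78] g 14.4
```

View pics/c9side.png

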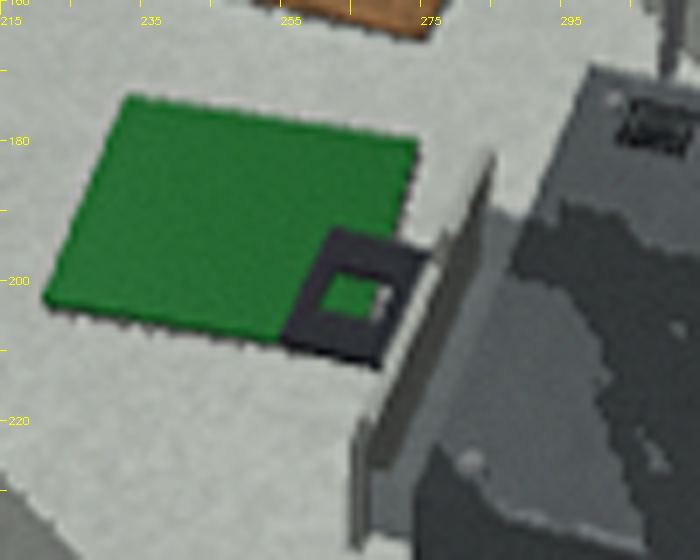

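View pics/c9scene.png

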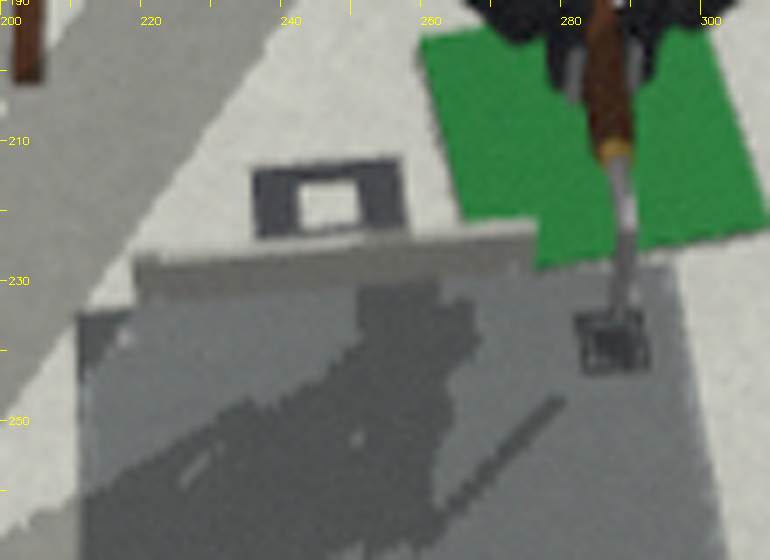

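View pics/c9w.png

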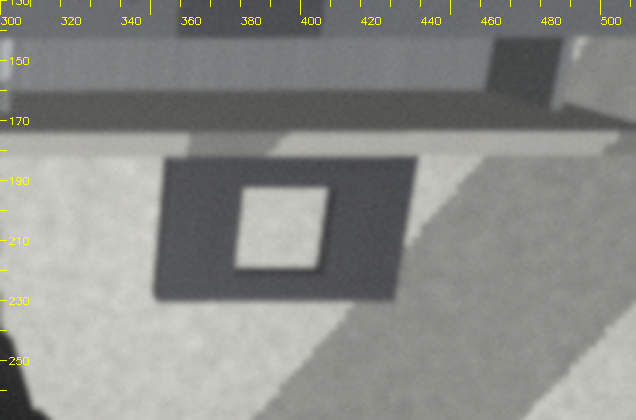

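```bash
python3 - <<'E'
from h import *
np.set_printoptions(precision=1,suppress=True)
s=load('pics/scene5.npz'); d=load('pics/side5.npz'); w=load('pics/wrist5.npz')
print(tri([(s,246.5,218.8),(d,265.8,201.6),(w,393.7,206)]))
print(tri([(s,246.5,218.8),(d,265.8,201.6)]), atz(w,393.7,206,110.))
E
python3 go.py 545.2 -51 197 0
```

```text
(array([624.8, -51.9, 109. ]), [np.float64(0.21007354334887768), np.float64(0.07267697557716697), np.float64(0.7280438386589739)])
(array([625.2, -51.9, 109.1]), [np.float64(0.11735265035952731), np.float64(0.1300606522283603)]) [624.5 -51.5 110. ]
t 8.0 pos [633.95  54.64 197.29] xaxis yaw -0.01421261103319868 z [-0.  0. -1.] F [ 0.88  0.13 -1.78] g 14.4
tool shift [-88.73 105.67   0.43]
rotvec [-0.  0. -0.] shift in target frame [-88.75 105.64   0.29]
```

```bash
python3 -m creep '[{"grip":0,"linear":[-6,7,0],"rot":[0,0,0]},{"grip":0,"linear":[-14,16.5,0],"rot":[0,0,0]},{"grip":0,"linear":[-22,27,0],"rot":[0,0,0]},{"grip":0,"linear":[-22,27,0],"rot":[0,0,0]},{"grip":0,"linear":[-16,19,8],"rot":[0,0,0]},{"grip":0,"linear":[-8,10,10],"rot":[0,0,0]},{"grip":0,"linear":[0,0,10],"rot":[0,0,0]},{"grip":0,"linear":[0,0,7],"rot":[0,0,0]},{"grip":0,"linear":[0,0,0],"rot":[0,0,0]},{"grip":0,"linear":[0,0,0],"rot":[0,0,0]}]'
python3 - <<'E'
from h import *
c=shot('side','6');crop(c,215,150,100,80,7,'pics/c10side.png')
c=shot('scene','6');crop(c,200,170,110,80,7,'pics/c10scene.png')
E
python3 go.py
```

```text
time_s: 8.83
eef_pos: [546.6, -51.2, 163.0]
ee_rot: [-0.0, 1.0, 0.0, -0.0]
force: [-0.2, -0.2, -1.4]
grip_width: 0.17
t 8.93 pos [546.83 -51.32 163.62] xaxis yaw 0.04731407161090129 z [ 0. -0. -1.] F [-0.55 -0.12 -1.18] g 13.9
```

View pics/c10side.png

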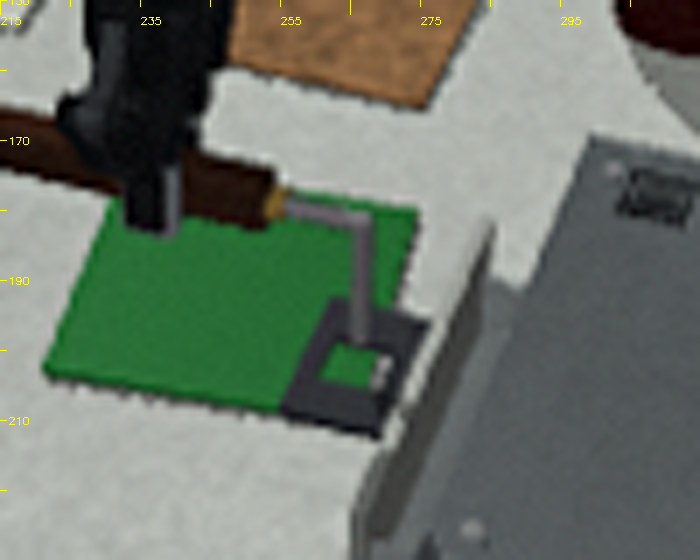

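View pics/c10scene.png

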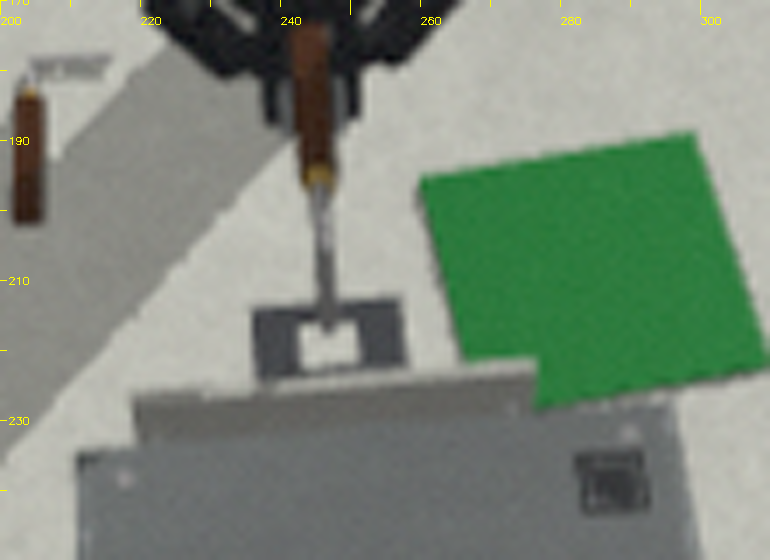

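Run:
```python
from h import *
np.set_printoptions(precision=1,suppress=True)
s=load('pics/scene6.npz'); d=load('pics/side6.npz')
print(tri([(s,246.4,216.4),(d,265.8,197.8)]))
```

```text
(array([625. , -51.8, 122.5]), [np.float64(0.23839635235413512), np.float64(0.26382943358770083)])
```

The tip is centred over the finger hole, within 1 mm. Go down 36 mm, then draw out.

```bash
python3 -m creep '[{"grip":0,"linear":[0,0,5],"rot":[0,0,0]},{"grip":0,"linear":[0,0,8],"rot":[0,0,0]},{"grip":0,"linear":[0,0,9],"rot":[0,0,0]},{"grip":0,"linear":[0,0,9],"rot":[0,0,0]},{"grip":0,"linear":[0,0,5],"rot":[0,0,0]},{"grip":0,"linear":[0,0,0],"rot":[0,0,0]},{"grip":0,"linear":[0,0,0],"rot":[0,0,0]}]'
python3 -m creep '[{"grip":0,"linear":[-4,0,0],"rot":[0,0,0]},{"grip":0,"linear":[-4,0,0],"rot":[0,0,0]},{"grip":0,"linear":[-5,0,0],"rot":[0,0,0]},{"grip":0,"linear":[-6,0,0],"rot":[0,0,0]},{"grip":0,"linear":[-7,0,0],"rot":[0,0,0]},{"grip":0,"linear":[-7,0,0],"rot":[0,0,0]},{"grip":0,"linear":[-7,0,0],"rot":[0,0,0]},{"grip":0,"linear":[-7,0,0],"rot":[0,0,0]},{"grip":0,"linear":[-7,0,0],"rot":[0,0,0]}]'
python3 go.py
```

```text
time_s: 9.52
eef_pos: [546.2, -51.9, 127.0]
ee_rot: [-0.0, 1.0, -0.0, -0.0]
force: [0.4, 0.2, -0.7]
grip_width: 0.172
time_s: 10.27
eef_pos: [491.7, -51.9, 127.5]
ee_rot: [0.0, 1.0, -0.0, 0.0]
force: [3.1, -0.7, -1.8]
grip_width: 0.169
t 10.27 pos [491.69 -51.95 127.5 ] xaxis yaw -0.020595433657605126 z [ 0. -0. -1.] F [ 3.06 -0.73 -1.85] g 14.5
```

```bash
python3 -m creep '[{"grip":0,"linear":[-7,0,0],"rot":[0,0,0]},{"grip":0,"linear":[-7,0,0],"rot":[0,0,0]},{"grip":0,"linear":[-7,0,0],"rot":[0,0,0]},{"grip":0,"linear":[-7,0,0],"rot":[0,0,0]},{"grip":0,"linear":[-6,0,0],"rot":[0,0,0]},{"grip":0,"linear":[-4,0,0],"rot":[0,0,0]},{"grip":0,"linear":[-3,0,0],"rot":[0,0,0]},{"grip":0,"linear":[-2,0,0],"rot":[0,0,0]},{"grip":0,"linear":[-1,0,0],"rot":[0,0,0]},{"grip":0,"linear":[0,0,0],"rot":[0,0,0]}]'
python3 go.py
python3 -m creep '[{"grip":0,"linear":[-1,0,0],"rot":[0,0,0]},{"grip":0,"linear":[-1,0,0],"rot":[0,0,0]},{"grip":0,"linear":[0,0,0],"rot":[0,0,0]}]'
```

```text
time_s: 11.1
eef_pos: [448.0, -51.7, 127.2]
ee_rot: [-0.0, 1.0, -0.0, -0.0]
force: [0.6, -0.9, -2.2]
grip_width: 0.171
t 11.1 pos [448.02 -51.71 127.21] xaxis yaw -0.004950019648946497 z [-0.  0. -1.] F [ 0.59 -0.91 -2.23] g 14.6
time_s: 11.35
eef_pos: [446.1, -51.7, 127.2]
ee_rot: [-0.0, 1.0, -0.0, -0.0]
force: [1.0, 0.4, -1.6]
grip_width: 0.167
```

```bash
python3 -m creep '[{"grip":0,"linear":[-1,0,0],"rot":[0,0,0]},{"grip":0,"linear":[-1,0,0],"rot":[0,0,0]},{"grip":0,"linear":[0,0,0],"rot":[0,0,0]}]'
python3 -m creep '[{"grip":0,"linear":[-1,0,0],"rot":[0,0,0]},{"grip":0,"linear":[0,0,0],"rot":[0,0,0]}]'
python3 - <<'E'
from h import *
c=shot('side','7');crop(c,190,150,165,130,4,'pics/c11side.png')
E
```

```text
time_s: 11.6
eef_pos: [445.2, -51.8, 127.3]
ee_rot: [0.0, 1.0, -0.0, 0.001]
force: [9.1, 0.7, -6.0]
grip_width: 0.169
time_s: 11.77
eef_pos: [445.0, -51.9, 127.4]
ee_rot: [0.0, 1.0, -0.0, 0.003]
force: [14.2, 1.1, -10.9]
grip_width: 0.167
```

View pics/c11side.png

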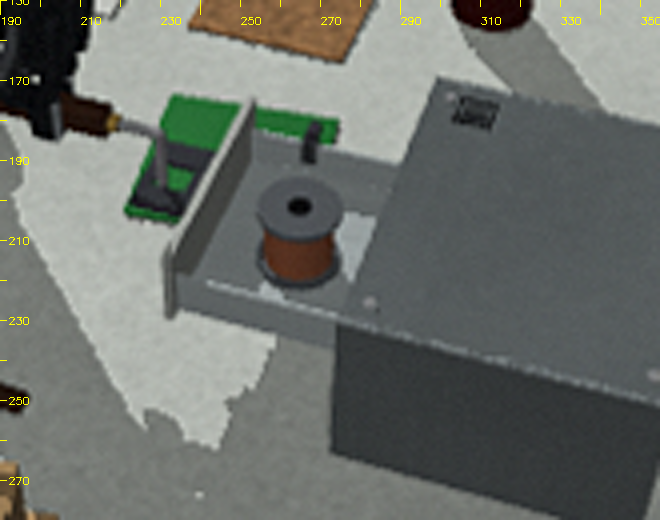

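The tray is at its stop: the force rose to 14 N and the spool is visible at side (264,208). Back the prong to mid-hole and lift it out.

```bash
python3 -m creep '[{"grip":0,"linear":[3,0,0],"rot":[0,0,0]},{"grip":0,"linear":[4,0,0],"rot":[0,0,0]},{"grip":0,"linear":[3,0,0],"rot":[0,0,0]},{"grip":0,"linear":[0,0,0],"rot":[0,0,0]},{"grip":0,"linear":[0,0,-4],"rot":[0,0,0]},{"grip":0,"linear":[0,0,-8],"rot":[0,0,0]},{"grip":0,"linear":[0,0,-14],"rot":[0,0,0]},{"grip":0,"linear":[0,0,-18],"rot":[0,0,0]},{"grip":0,"linear":[0,0,-18],"rot":[0,0,0]},{"grip":0,"linear":[0,0,-12],"rot":[0,0,0]},{"grip":0,"linear":[0,0,0],"rot":[0,0,0]},{"grip":0,"linear":[0,0,0],"rot":[0,0,0]}]'
python3 - <<'E'
from h import *
c=shot('side','8');crop(c,160,130,165,130,4,'pics/c12side.png')
c=shot('scene','8');crop(c,190,140,120,110,6,'pics/c12scene.png')
E
python3 go.py
```

```text
time_s: 12.82
eef_pos: [453.3, -51.8, 201.7]
ee_rot: [0.0, 1.0, -0.0, 0.001]
force: [-0.8, 0.3, -1.5]
grip_width: 0.165
t 12.92 pos [452.85 -51.67 200.61] xaxis yaw -0.013502425061685714 z [-0.  0. -1.] F [ 0.69  0.14 -2.35] g 14.2
```

View pics/c12side.png

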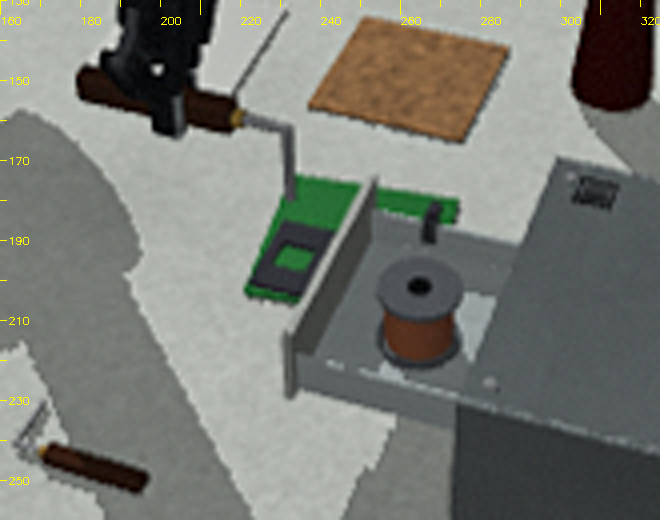

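View pics/c12scene.png

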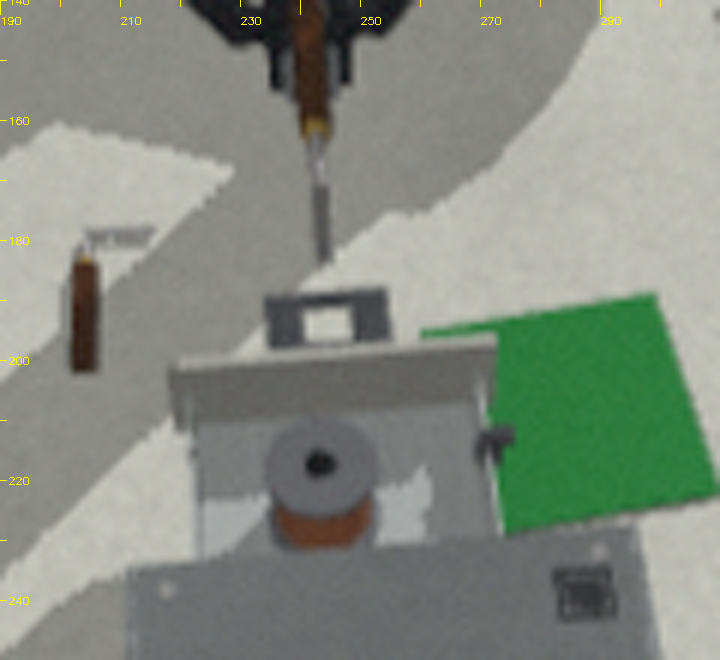

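Run:
```python
from h import *
np.set_printoptions(precision=1,suppress=True)
s=load('pics/scene8.npz'); d=load('pics/side8.npz')
for n,a,b in (('tip',(243.7,183.7),(232.75,179.5)),('spooltop',(243.5,217.7),(264.75,202)),('fh',(244.8,194),(233.5,194.75)),('ferr',(242.7,161),(219.2,159.3))):
    X,e=tri([(s,a[0]-.5,a[1]-.5),(d,b[0]-.5,b[1]-.5)]); print(n,X,e)
```

```text
tip [533.3 -53.2 162.1] [np.float64(0.35237583505809367), np.float64(0.40057977483263224)]
spooltop [624.1 -61.7 118. ] [np.float64(0.2069785125344228), np.float64(0.23063595708900758)]
fh [532.  -51.9 106.7] [np.float64(0.02752368284378625), np.float64(0.031408474907501684)]
ferr [497.2 -51.7 220. ] [np.float64(0.1410553746148183), np.float64(0.16130630286418984)]
```

```bash
python3 -m creep '[{"grip":0,"linear":[0,8,0],"rot":[0,0,0]},{"grip":0,"linear":[0,18,0],"rot":[0,0,0]},{"grip":0,"linear":[3,28,0],"rot":[0,0,0]},{"grip":0,"linear":[5,30,0],"rot":[0,0,0]},{"grip":0,"linear":[5,30,0],"rot":[0,0,0]},{"grip":0,"linear":[5,30,0],"rot":[0,0,0]},{"grip":0,"linear":[5,30,0],"rot":[0,0,0]},{"grip":0,"linear":[5,30,0],"rot":[0,0,0]},{"grip":0,"linear":[5,25,0],"rot":[0,0,0]},{"grip":0,"linear":[5,18,0],"rot":[0,0,0]},{"grip":0,"linear":[3,10.5,0],"rot":[0,0,0]}]'
python3 -m creep '[{"grip":0,"linear":[0,0,0],"rot":[0,0,-0.046]},{"grip":0,"linear":[0,0,5],"rot":[0,0,-0.05]},{"grip":0,"linear":[0,0,10],"rot":[0,0,-0.05]},{"grip":0,"linear":[0,0,15],"rot":[0,0,-0.05]},{"grip":0,"linear":[0,0,15],"rot":[0,0,-0.05]},{"grip":0,"linear":[0,0,10],"rot":[0,0,0]},{"grip":0,"linear":[0,0,0],"rot":[0,0,0]},{"grip":0,"linear":[0,0,0],"rot":[0,0,0]}]'
python3 go.py 494.2 -309.2 62.5 14.1
```

```text
time_s: 13.83
eef_pos: [493.7, -311.9, 200.0]
ee_rot: [-0.0, 1.0, -0.001, -0.001]
force: [-0.5, 0.2, -1.0]
grip_width: 0.166
time_s: 14.5
eef_pos: [494.0, -309.5, 146.0]
ee_rot: [-0.0, 0.993, 0.122, -0.0]
force: [0.1, -0.3, -1.5]
grip_width: 0.164
t 14.5 pos [ 494.01 -309.54  145.95] xaxis yaw 13.990618593939988 z [-0.  0. -1.] F [ 0.12 -0.28 -1.46] g 14.0
tool shift [ 0.32 -0.21 83.45]
rotvec [-0.  0. -0.] shift in target frame [ 0.27 -0.28 83.45]
```

```bash
python3 -m creep '[{"grip":0,"linear":[0,0,6],"rot":[0,0,0]},{"grip":0,"linear":[0,0,12],"rot":[0,0,0]},{"grip":0,"linear":[0,0,14],"rot":[0,0,0]},{"grip":0,"linear":[0,0,14],"rot":[0,0,0]},{"grip":0,"linear":[0,0,12],"rot":[0,0,0]},{"grip":0,"linear":[0,0,10],"rot":[0,0,0]},{"grip":0,"linear":[0,0,6],"rot":[0,0,0]},{"grip":0,"linear":[0,0,4],"rot":[0,0,0]},{"grip":0,"linear":[0,0,2],"rot":[0,0,0]},{"grip":0,"linear":[0,0,0],"rot":[0,0,0]},{"grip":0,"linear":[0,0,0],"rot":[0,0,0]}]'
python3 - <<'E'
from h import *
c=shot('side','9');crop(c,130,225,100,85,7,'pics/c13side.png')
E
python3 go.py
```

```text
time_s: 15.42
eef_pos: [494.5, -309.5, 66.8]
ee_rot: [0.0, 0.992, 0.123, 0.0]
force: [-0.2, -0.4, -1.7]
grip_width: 0.164
t 15.47 pos [ 494.49 -309.56   66.88] xaxis yaw 14.081294346101764 z [ 0. -0. -1.] F [-0.1  -0.24 -1.08] g 14.3
```

View pics/c13side.png

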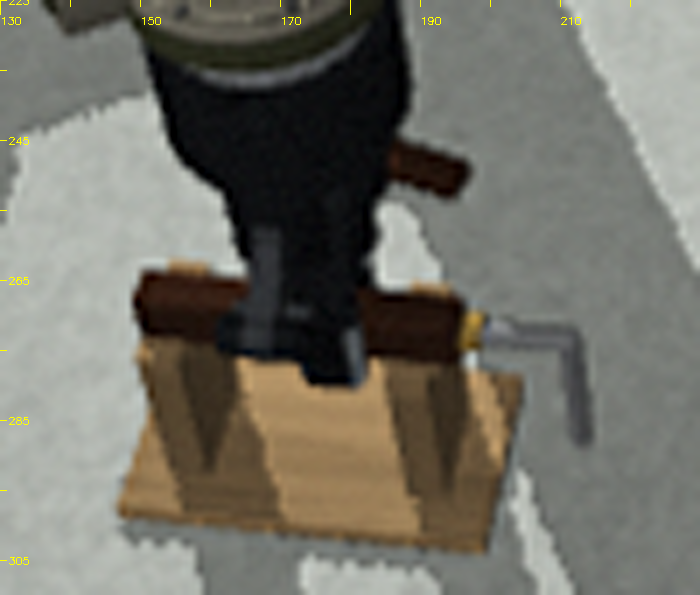

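It is in line between the cheeks, about 3–5 mm above the saddles. Ease down until it touches.

```bash
python3 -m creep '[{"grip":0,"linear":[0,0,2],"rot":[0,0,0]},{"grip":0,"linear":[0,0,1.5],"rot":[0,0,0]},{"grip":0,"linear":[0,0,0],"rot":[0,0,0]}]'
python3 -m creep '[{"grip":0,"linear":[0,0,1],"rot":[0,0,0]},{"grip":0,"linear":[0,0,0.8],"rot":[0,0,0]},{"grip":0,"linear":[0,0,0],"rot":[0,0,0]}]'
```

```text
time_s: 15.72
eef_pos: [494.2, -309.3, 62.6]
ee_rot: [-0.0, 0.992, 0.123, -0.0]
force: [0.6, -0.3, -2.0]
grip_width: 0.168
time_s: 15.97
eef_pos: [494.3, -309.4, 61.1]
ee_rot: [0.0, 0.992, 0.123, 0.0]
force: [-0.8, -0.3, -0.1]
grip_width: 0.166
```

```bash
python3 -m creep '[{"grip":0,"linear":[0,0,0.5],"rot":[0,0,0]},{"grip":30,"linear":[0,0,0],"rot":[0,0,0]},{"grip":50,"linear":[0,0,0],"rot":[0,0,0]},{"grip":70,"linear":[0,0,0],"rot":[0,0,0]},{"grip":70,"linear":[0,0,0],"rot":[0,0,0]},{"grip":70,"linear":[0,0,0],"rot":[0,0,0]}]' 120
python3 -m creep '[{"grip":80,"linear":[0,0,-5],"rot":[0,0,0]},{"grip":80,"linear":[0,0,-15],"rot":[0,0,0]},{"grip":80,"linear":[0,0,-25],"rot":[0,0,0]},{"grip":80,"linear":[0,0,-25],"rot":[0,0,0]},{"grip":80,"linear":[0,0,-30],"rot":[0,0,0]},{"grip":80,"linear":[0,0,-30],"rot":[0,0,0]},{"grip":80,"linear":[0,0,-20],"rot":[0,0,0]},{"grip":80,"linear":[0,0,-10],"rot":[0,0,0]},{"grip":80,"linear":[0,0,0],"rot":[0,0,0]}]'
python3 - <<'E'
from h import *
c=shot('side','10');crop(c,130,225,100,85,7,'pics/c14side.png')
E
python3 go.py
```

```text
time_s: 16.47
eef_pos: [494.3, -309.4, 60.5]
ee_rot: [-0.0, 0.992, 0.123, 0.0]
force: [0.3, 0.0, 0.9]
grip_width: 0.816
time_s: 17.22
eef_pos: [494.8, -309.8, 222.7]
ee_rot: [0.002, 0.992, 0.123, 0.001]
force: [0.3, -0.8, -0.2]
grip_width: 0.935
t 17.27 pos [ 494.29 -309.38  220.62] xaxis yaw 14.08179853483252 z [ 0. -0. -1.] F [ 0.53 -0.98 -0.38] g 80.1
```

View pics/c14side.png

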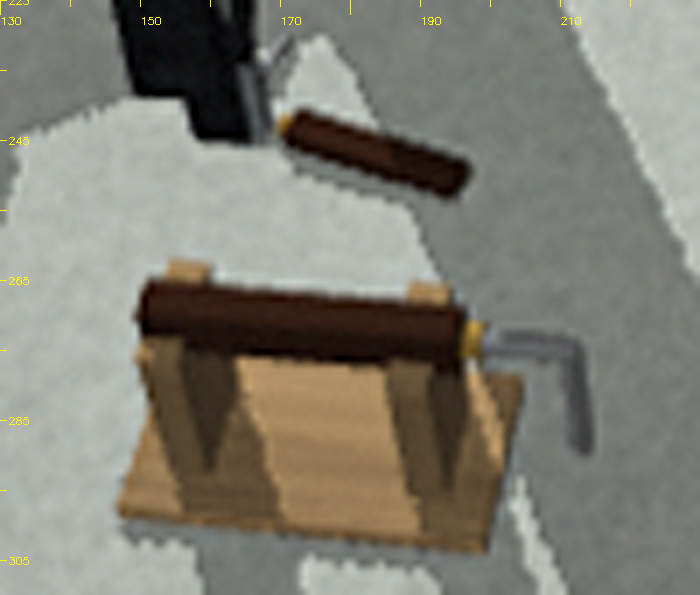

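The hook lies level on its rest as it did at the start. Next I move over the tray to measure the spool.

```bash
python3 -m creep '[{"grip":80,"linear":[0,0,0],"rot":[0,0,0.05]},{"grip":80,"linear":[0,0,0],"rot":[0,0,0.05]},{"grip":80,"linear":[0,0,0],"rot":[0,0,0.05]},{"grip":80,"linear":[0,0,0],"rot":[0,0,0.05]},{"grip":80,"linear":[0,-10,0],"rot":[0,0,0.046]},{"grip":80,"linear":[5,-20,0],"rot":[0,0,0]},{"grip":80,"linear":[10,-30,0],"rot":[0,0,0]},{"grip":80,"linear":[13,-30,0],"rot":[0,0,0]},{"grip":80,"linear":[13,-30,0],"rot":[0,0,0]},{"grip":80,"linear":[13,-30,0],"rot":[0,0,0]},{"grip":80,"linear":[13,-30,0],"rot":[0,0,0]},{"grip":80,"linear":[12,-30,0],"rot":[0,0,0]}]'
python3 -m creep '[{"grip":75,"linear":[8,-20,0],"rot":[0,0,0]},{"grip":75,"linear":[4,-12,0],"rot":[0,0,0]},{"grip":75,"linear":[0,-5,0],"rot":[0,0,0]},{"grip":75,"linear":[0,0,0],"rot":[0,0,0]},{"grip":75,"linear":[0,0,0],"rot":[0,0,0]}]'
python3 - <<'E'
from h import *
c=shot('wrist','11')
s=load('pics/scene0.npz');crop(s,315,170,70,55,10,'pics/m1.png')
s=load('pics/side0.npz');crop(s,228,125,70,50,10,'pics/m2.png')
E
python3 go.py
```

```text
time_s: 18.27
eef_pos: [572.7, -97.6, 218.3]
ee_rot: [-0.001, 1.0, -0.0, -0.002]
force: [0.4, 0.6, 0.2]
grip_width: 0.935
time_s: 18.68
eef_pos: [584.4, -63.3, 219.9]
ee_rot: [0.0, 1.0, -0.0, -0.0]
force: [-0.1, 0.4, 0.0]
grip_width: 0.881
t 18.73 pos [584.44 -63.56 220.14] xaxis yaw -0.08571869104465939 z [-0. -0. -1.] F [ 0.04 -0.01  0.1 ] g 75.1
```

View pics/wrist11.png

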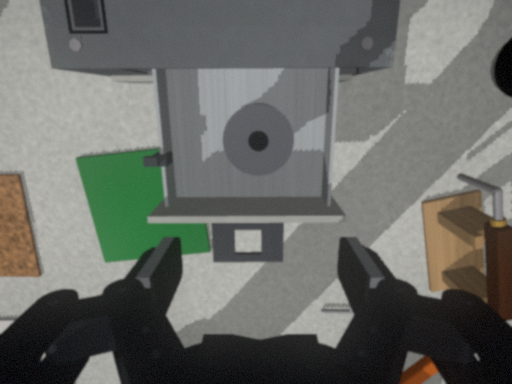

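View pics/m1.png

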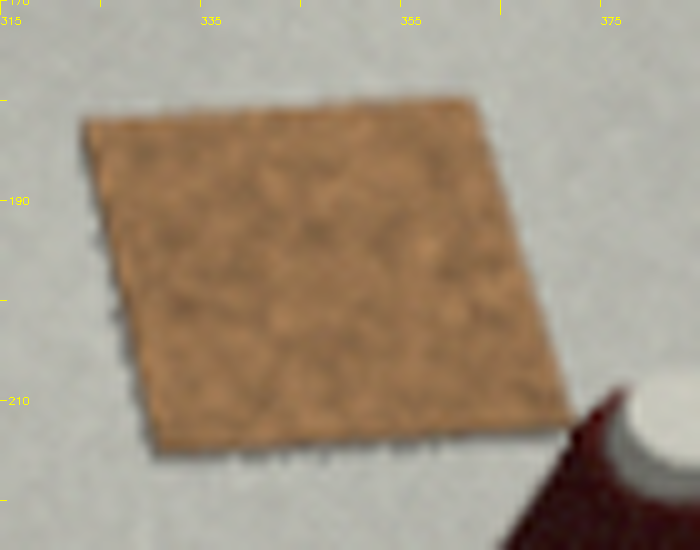

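View pics/m2.png

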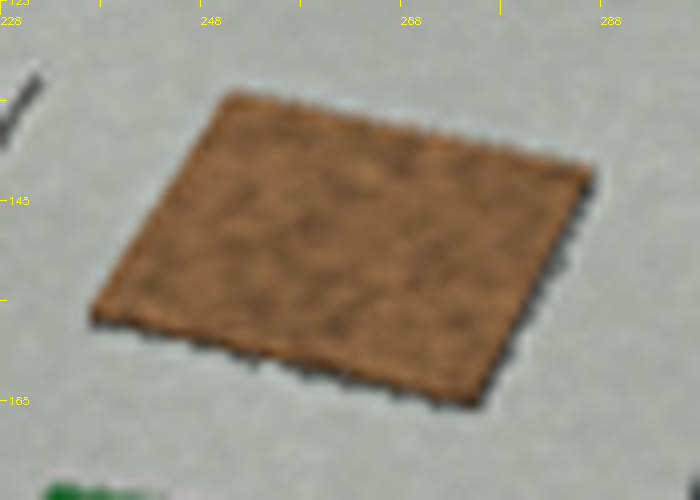

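The spool's top flange is at wrist (258,140), about midway across the tray, with plenty of room. The mat corners are clear in both views.

Run:
```python
from h import *
np.set_printoptions(precision=1,suppress=True)
s=load('pics/scene0.npz'); d=load('pics/side0.npz'); w=load('pics/wrist11.npz')
L=[((85,120),(93,315)),((473,98),(230,93)),((570,423),(592,168)),((155,447),(478,402))]
C=[]
for a,b in L:
    a=(315+a[0]/10-.5,170+a[1]/10-.5); b=(228+b[0]/10-.5,125+b[1]/10-.5)
    X,e=tri([(s,*a),(d,*b)]);C.append(X); print(X,np.round(e,1))
print('mat',np.mean(C,0))
print('wrist spool',[atz(w,258,139.5,z) for z in(118.,120.)],unproj(w,240,140))
s8=load('pics/scene8.npz');d8=load('pics/side8.npz')
print(tri([(s8,243.,217.2),(d8,264.25,201.5),(w,258,139.5)]))
```

```text
[431.3 228.4   3. ] [0.2 0.2]
[432.3 367.1   1.8] [0.1 0.1]
[571.1 362.    4.6] [0.2 0.1]
[570.2 223.1   6.5] [0.3 0.3]
mat [501.2 295.2   4. ]
wrist spool [array([625.5, -62.2, 118. ]), array([625.7, -62.2, 120. ])] [625.1 -48.  118.3]
(array([624.8, -62.1, 118.6]), [np.float64(0.12124189587549437), np.float64(0.40185175843820126), np.float64(0.9725317908970745)])
```

```bash
python3 -m creep '[{"grip":74,"linear":[10,0,0],"rot":[0,0,0]},{"grip":74,"linear":[15,-0.8,8],"rot":[0,0,0]},{"grip":74,"linear":[10,-0.8,16],"rot":[0,0,0]},{"grip":74,"linear":[5.6,0,20],"rot":[0,0,0]},{"grip":74,"linear":[0,0,20],"rot":[0,0,0]},{"grip":74,"linear":[0,0,18],"rot":[0,0,0]},{"grip":74,"linear":[0,0,16],"rot":[0,0,0]},{"grip":74,"linear":[0,0,14],"rot":[0,0,0]},{"grip":74,"linear":[0,0,10],"rot":[0,0,0]},{"grip":74,"linear":[0,0,8],"rot":[0,0,0]},{"grip":74,"linear":[0,0,0],"rot":[0,0,0]},{"grip":74,"linear":[0,0,0],"rot":[0,0,0]}]' 50
python3 - <<'E'
from h import *
c=shot('side','12');crop(c,190,130,165,130,4,'pics/c15side.png')
E
python3 go.py 625 -62.1 88 0
```

```text
time_s: 19.73
eef_pos: [625.5, -61.2, 90.8]
ee_rot: [0.0, 1.0, -0.0, 0.0]
force: [0.3, 0.6, 1.7]
grip_width: 0.866
t 19.78 pos [625.78 -61.16  91.28] xaxis yaw -0.028140883359233447 z [ 0. -0. -1.] F [ 0.1  -1.68 -0.35] g 74.0
tool shift [-0.78  0.94  3.28]
rotvec [ 0. -0. -0.] shift in target frame [-0.78  0.94  3.28]
```

View pics/c15side.png

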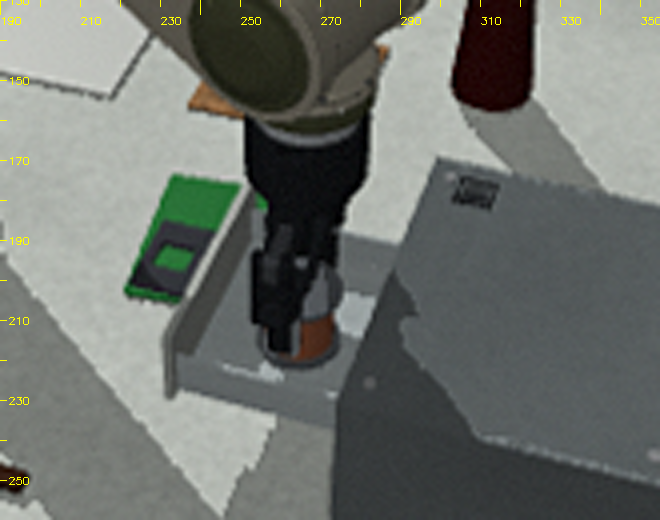

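The fingers stand on either side of the spool with no contact. Adjust by 1 mm, go 2 mm lower and close.

```bash
python3 -m creep '[{"grip":74,"linear":[-0.5,1,2],"rot":[0,0,0]},{"grip":65,"linear":[0,0,0],"rot":[0,0,0]},{"grip":55,"linear":[0,0,0],"rot":[0,0,0]},{"grip":40,"linear":[0,0,0],"rot":[0,0,0]},{"grip":40,"linear":[0,0,0],"rot":[0,0,0]},{"grip":40,"linear":[0,0,0],"rot":[0,0,0]},{"grip":40,"linear":[0,0,0],"rot":[0,0,0]}]' 50
python3 go.py
python3 -m creep '[{"grip":40,"linear":[0,0,-2],"rot":[0,0,0]},{"grip":40,"linear":[0,0,-3],"rot":[0,0,0]},{"grip":40,"linear":[0,0,-5],"rot":[0,0,0]},{"grip":40,"linear":[0,0,-5],"rot":[0,0,0]},{"grip":40,"linear":[0,0,-3],"rot":[0,0,0]},{"grip":40,"linear":[0,0,0],"rot":[0,0,0]}]'
python3 - <<'E'
from h import *
c=shot('side','13');crop(c,190,130,165,130,4,'pics/c16side.png')
E
python3 go.py
```

```text
time_s: 20.37
eef_pos: [625.3, -62.0, 89.4]
ee_rot: [0.0, 1.0, -0.0, 0.001]
force: [-1.3, -0.8, 5.2]
grip_width: 0.627
t 20.37 pos [625.27 -61.95  89.37] xaxis yaw -0.006288969629328799 z [ 0. -0. -1.] F [-1.26 -0.78  5.22] g 53.5
time_s: 20.87
eef_pos: [625.3, -61.8, 107.4]
ee_rot: [0.0, 1.0, -0.0, 0.001]
force: [0.4, 0.4, -2.5]
grip_width: 0.626
t 20.92 pos [625.09 -61.77 106.92] xaxis yaw -0.010581432913068728 z [ 0. -0. -1.] F [-0.03 -0.36 -2.34] g 53.7
```

View pics/c16side.png

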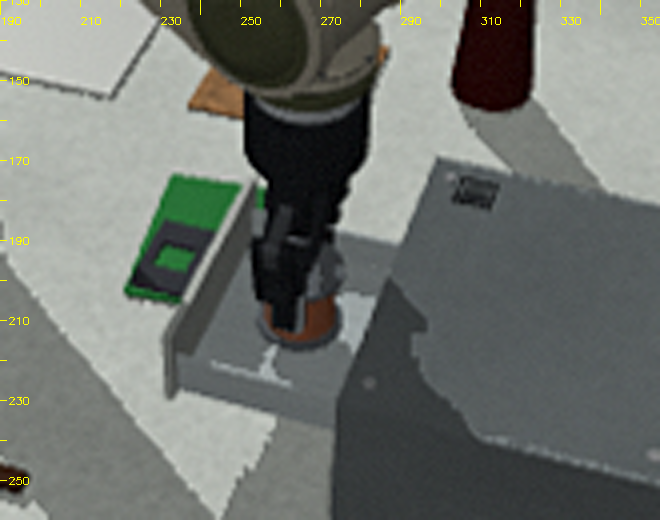

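The spool is lifted and held at the upper flange. Raise it and carry it to the mat.

```bash
python3 -m creep '[{"grip":40,"linear":[0,0,-4],"rot":[0,0,0]},{"grip":40,"linear":[0,0,-8],"rot":[0,0,0]},{"grip":40,"linear":[0,0,-12],"rot":[0,0,0]},{"grip":40,"linear":[0,0,-14],"rot":[0,0,0]},{"grip":40,"linear":[0,0,-14],"rot":[0,0,0]},{"grip":40,"linear":[0,0,-12],"rot":[0,0,0]},{"grip":40,"linear":[0,0,-8],"rot":[0,0,0]},{"grip":40,"linear":[0,0,-4],"rot":[0,0,0]},{"grip":40,"linear":[-2,-5,0],"rot":[0,0,0]},{"grip":40,"linear":[-5,-10,0],"rot":[0,0,0]},{"grip":40,"linear":[-7,-16,0],"rot":[0,0,0]},{"grip":40,"linear":[-8,-22,0],"rot":[0,0,0]}]'
python3 -m creep '[{"grip":40,"linear":[-9,-26,0],"rot":[0,0,0]},{"grip":40,"linear":[-10,-28,0],"rot":[0,0,0]},{"grip":40,"linear":[-10,-28,0],"rot":[0,0,0]},{"grip":40,"linear":[-10,-28,0],"rot":[0,0,0]},{"grip":40,"linear":[-10,-28,0],"rot":[0,0,0]},{"grip":40,"linear":[-10,-28,0],"rot":[0,0,0]},{"grip":40,"linear":[-10,-28,0],"rot":[0,0,0]},{"grip":40,"linear":[-10,-28,0],"rot":[0,0,0]},{"grip":40,"linear":[-8,-24,0],"rot":[0,0,0]},{"grip":40,"linear":[-6,-20,0],"rot":[0,0,0]},{"grip":40,"linear":[-5,-16,0],"rot":[0,0,0]},{"grip":40,"linear":[-3,-12,0],"rot":[0,0,0]}]'
python3 -m creep '[{"grip":40,"linear":[-1,-7,0],"rot":[0,0,0]},{"grip":40,"linear":[0,-3,0],"rot":[0,0,0]},{"grip":40,"linear":[0,0,0],"rot":[0,0,0]},{"grip":40,"linear":[0,0,0],"rot":[0,0,0]}]'
python3 - <<'E'
from h import *
c=shot('wrist','14');c=shot('side','14');crop(c,190,80,165,130,4,'pics/c17side.png')
E
python3 go.py 501.2 295 23 0
```

```text
time_s: 21.92
eef_pos: [602.0, -8.2, 181.5]
ee_rot: [-0.0, 1.0, -0.001, -0.001]
force: [1.0, -0.5, -1.8]
grip_width: 0.63
time_s: 22.92
eef_pos: [500.2, 287.1, 181.8]
ee_rot: [0.0, 1.0, 0.001, -0.001]
force: [0.7, 0.6, -2.8]
grip_width: 0.626
time_s: 23.25
eef_pos: [501.2, 294.7, 182.3]
ee_rot: [0.0, 1.0, -0.0, -0.0]
force: [0.8, 0.2, -1.1]
grip_width: 0.627
t 23.35 pos [501.29 294.52 182.41] xaxis yaw -0.07089088051286763 z [-0. -0. -1.] F [ 0.52  0.4  -1.92] g 53.8
tool shift [ -0.07  -0.51 159.41]
rotvec [ 0.  0. -0.] shift in target frame [ -0.09  -0.48 159.41]
```

View pics/c17side.png

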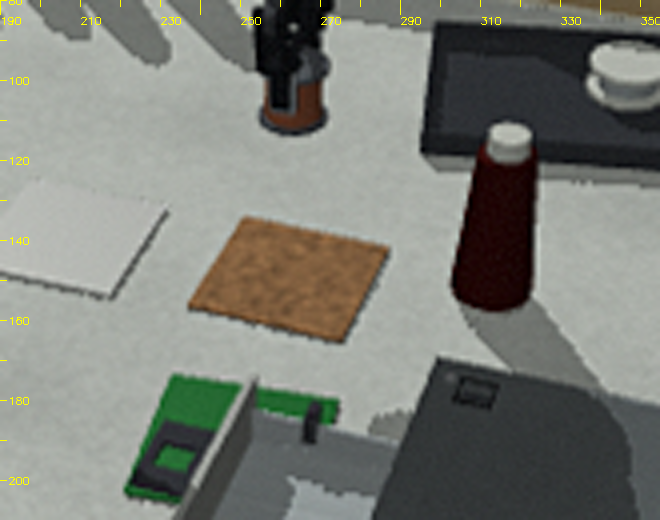

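View pics/wrist14.png

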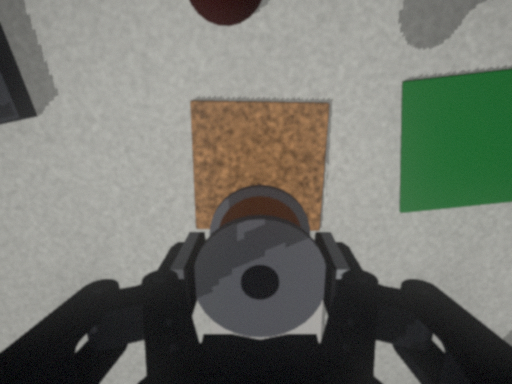

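The spool hangs upright. The mat's far corners are at wrist (192,101) and (329,101), so I check its centre with them.

```bash
python3 - <<'E'
from h import *
np.set_printoptions(precision=1,suppress=True)
w=load('pics/wrist14.npz')
for p in((192,101),(329,102),(197,228),(322,230)): print(atz(w,*p,5.))
E
python3 -m creep '[{"grip":40,"linear":[0,0,5],"rot":[0,0,0]},{"grip":40,"linear":[0,0,12],"rot":[0,0,0]},{"grip":40,"linear":[0,0,18],"rot":[0,0,0]},{"grip":40,"linear":[0,0,20],"rot":[0,0,0]},{"grip":40,"linear":[0,0,20],"rot":[0,0,0]},{"grip":40,"linear":[0,0,20],"rot":[0,0,0]},{"grip":40,"linear":[0,0,20],"rot":[0,0,0]},{"grip":40,"linear":[0,0,12],"rot":[0,0,0]},{"grip":40,"linear":[0,0,8],"rot":[0,0,0]},{"grip":40,"linear":[0,0,5],"rot":[0,0,0]},{"grip":40,"linear":[0,0,0],"rot":[0,0,0]},{"grip":40,"linear":[0,0,0],"rot":[0,0,0]}]'
python3 - <<'E'
from h import *
c=shot('side','15');crop(c,210,90,110,90,7,'pics/c18side.png')
E
python3 go.py 501.2 295 24.5 0
```

```text
[570.7 361.9   5. ]
[569.7 225.2   5. ]
[433.4 364.8   5. ]
[430.9 224.2   5. ]
time_s: 24.35
eef_pos: [501.4, 295.3, 43.1]
ee_rot: [-0.0, 1.0, -0.0, 0.001]
force: [-0.2, 0.1, -1.1]
grip_width: 0.628
t 24.4 pos [501.57 295.41  43.43] xaxis yaw -0.014430130593577005 z [ 0.  0. -1.] F [ 0.87 -0.35 -2.42] g 53.3
tool shift [-0.4   0.42 18.93]
rotvec [-0. -0. -0.] shift in target frame [-0.37  0.41 18.93]
```

View pics/c18side.png

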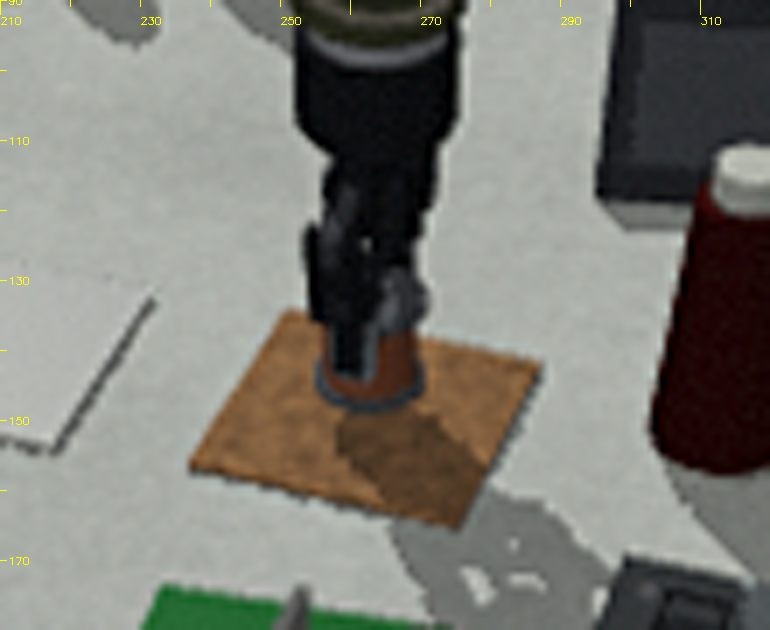

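```bash
python3 -m creep '[{"grip":40,"linear":[0,0,4],"rot":[0,0,0]},{"grip":40,"linear":[0,0,4],"rot":[0,0,0]},{"grip":40,"linear":[0,0,4],"rot":[0,0,0]},{"grip":40,"linear":[0,0,2],"rot":[0,0,0]},{"grip":40,"linear":[0,0,1],"rot":[0,0,0]},{"grip":40,"linear":[0,0,1],"rot":[0,0,0]},{"grip":40,"linear":[0,0,0],"rot":[0,0,0]},{"grip":40,"linear":[0,0,0],"rot":[0,0,0]}]'
python3 -m creep '[{"grip":40,"linear":[0,0,1],"rot":[0,0,0]},{"grip":40,"linear":[0,0,0.5],"rot":[0,0,0]},{"grip":40,"linear":[0,0,0],"rot":[0,0,0]},{"grip":40,"linear":[0,0,0],"rot":[0,0,0]}]'
```

```text
time_s: 25.07
eef_pos: [501.1, 295.3, 26.6]
ee_rot: [-0.0, 1.0, -0.0, 0.0]
force: [-0.3, 0.1, -2.9]
grip_width: 0.626
time_s: 25.4
eef_pos: [501.0, 295.2, 25.0]
ee_rot: [-0.0, 1.0, -0.0, 0.0]
force: [0.3, -0.5, -2.3]
grip_width: 0.631
```

```bash
python3 -m creep '[{"grip":40,"linear":[0,0,0.7],"rot":[0,0,0]},{"grip":40,"linear":[0,0,0],"rot":[0,0,0]},{"grip":40,"linear":[0,0,0],"rot":[0,0,0]}]'
python3 -m creep '[{"grip":40,"linear":[0,0,0.7],"rot":[0,0,0]},{"grip":40,"linear":[0,0,0],"rot":[0,0,0]},{"grip":40,"linear":[0,0,0],"rot":[0,0,0]}]'
```

```text
time_s: 25.65
eef_pos: [501.1, 295.3, 24.5]
ee_rot: [-0.0, 1.0, -0.0, 0.0]
force: [0.2, 0.3, 0.9]
grip_width: 0.629
time_s: 25.9
eef_pos: [501.2, 295.3, 24.4]
ee_rot: [-0.0, 1.0, -0.0, 0.0]
force: [-3.3, -1.5, 6.0]
grip_width: 0.632
```

The spool is on the mat. Ease off slightly, open gradually and go straight up.

```bash
python3 -m creep '[{"grip":40,"linear":[0,0,-0.5],"rot":[0,0,0]},{"grip":56,"linear":[0,0,0],"rot":[0,0,0]},{"grip":60,"linear":[0,0,0],"rot":[0,0,0]},{"grip":66,"linear":[0,0,0],"rot":[0,0,0]},{"grip":78,"linear":[0,0,0],"rot":[0,0,0]},{"grip":78,"linear":[0,0,0],"rot":[0,0,0]},{"grip":78,"linear":[0,0,0],"rot":[0,0,0]}]' 20
python3 go.py
python3 -m creep '[{"grip":78,"linear":[0,0,-4],"rot":[0,0,0]},{"grip":78,"linear":[0,0,-8],"rot":[0,0,0]},{"grip":78,"linear":[0,0,-15],"rot":[0,0,0]},{"grip":78,"linear":[0,0,-20],"rot":[0,0,0]},{"grip":78,"linear":[0,0,-25],"rot":[0,0,0]},{"grip":78,"linear":[-5,0,-25],"rot":[0,0,0]},{"grip":78,"linear":[-20,0,-25],"rot":[0,0,0]},{"grip":78,"linear":[-25,0,-25],"rot":[0,0,0]},{"grip":78,"linear":[-15,0,-15],"rot":[0,0,0]},{"grip":78,"linear":[0,0,0],"rot":[0,0,0]},{"grip":78,"linear":[0,0,0],"rot":[0,0,0]}]'
python3 - <<'E'
from h import *
c=shot('side','16');c=shot('scene','16');c=shot('wrist','16')
E
python3 go.py
```

```text
time_s: 26.48
eef_pos: [501.0, 295.3, 24.1]
ee_rot: [-0.0, 1.0, -0.0, 0.0]
force: [-0.2, 0.1, 0.3]
grip_width: 0.909
t 26.48 pos [501.05 295.26  24.08] xaxis yaw -0.014395489068118623 z [ 0.  0. -1.] F [-0.23  0.09  0.25] g 77.6
time_s: 27.4
eef_pos: [436.1, 295.5, 187.4]
ee_rot: [-0.0, 1.0, 0.0, 0.001]
force: [-1.0, 0.6, 0.2]
grip_width: 0.912
t 27.55 pos [436.32 295.02 185.18] xaxis yaw -0.03780085802094577 z [-0. -0. -1.] F [ 1.23  0.13 -0.07] g 78.1
```

View pics/side16.png

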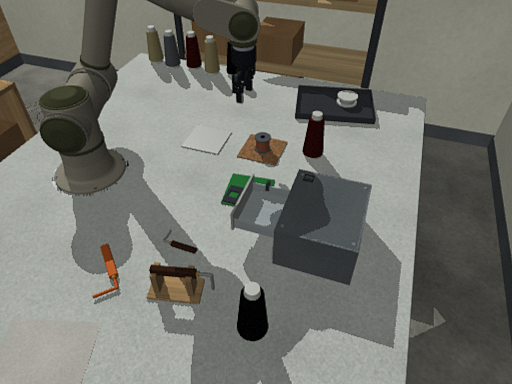

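View pics/scene16.png

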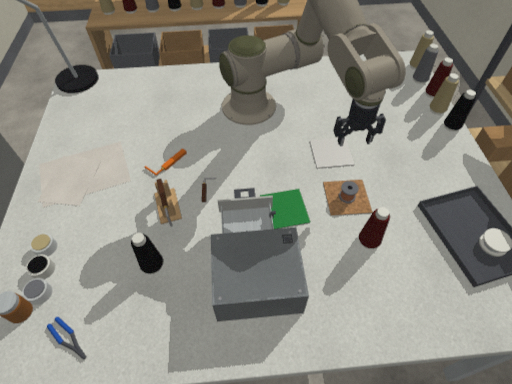

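View pics/wrist16.png

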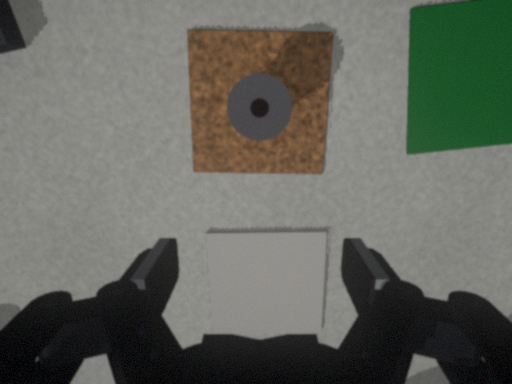

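The spool stands upright at mid-mat (wrist (259,107)), the tray is open, the hook is on its rest and both cones are unmoved. One numeric check before handing in.

Run:
```python
from h import *
np.set_printoptions(precision=1,suppress=True)
w=load('pics/wrist16.npz')
m=np.mean([atz(w,*p,5.) for p in((188,29),(332,31),(194,171),(324,172))],0); print('mat',m,'spool',atz(w,259.5,106.5,55.),'z',unproj(w,240,106))
a=load('pics/scene0.npz')['im'].astype(int);b=load('pics/scene16.npz')['im'].astype(int)
for n,(u,v) in {'cone_b':(148,252),'cone_a':(374,230)}.items(): print(n,np.abs(a-b)[v-22:v+22,u-16:u+16].mean())
s=load('pics/scene16.npz');d=load('pics/side16.npz')
crop(s,225,180,40,30,12,'pics/e1.png');crop(d,215,165,50,45,10,'pics/e2.png')
```

```text
mat [501.6 294.9   5. ] spool [501.8 295.   55. ] z [502.2 311.6  54.9]
cone_b 12.127130681818182
cone_a 7.293087121212121
```

View pics/e1.png

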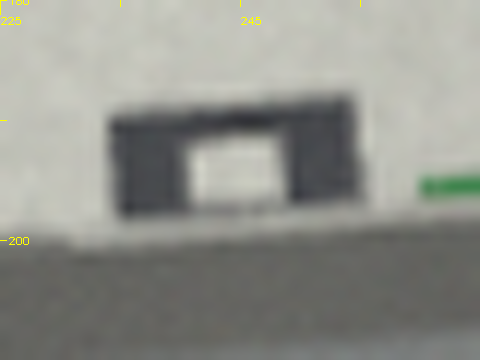

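View pics/e2.png

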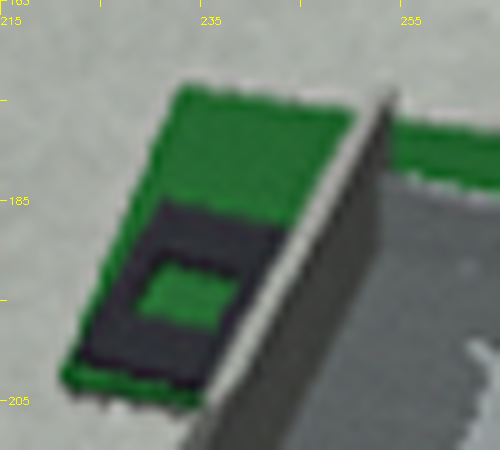

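Run:
```python
from rig import ctrl
print(ctrl.finish_job())
```

```text
the job is handed in; nothing more can be done
None
```

I did the whole job in the order asked and handed it in at about 27.7 s on the robot's clock; no verdict was reported. I took the hook off its rest, pushed the prong down the release hole until the tray popped, and drew the tray out to its stop. Then I laid the hook back on its rest and set the spool on the cork mat.

What the last checks showed:
- **Spool:** it stands upright, within 1 mm of the mat's centre. Its top is at about 55 mm, as expected for a 50 mm spool on a 5 mm mat.
- **Tray:** the finger hole is where it was when the tray reached its stop, at x of about 532 mm (533 expected). The pull peaked at 14 N there.
- **Hook:** it sits level between the cheeks of the rest. It slid about 1 mm in the grip during the pull.
- **Cones:** both look unmoved in the before and after pictures. The pixel comparison over them was not exactly zero (mean differences of about 12 and 7), which I put down to the arm's shifted shadow. I did not re-measure their positions.

The gripper read about 2 mm less than the true width on both grasps. Nothing else disagreed.

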